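# Load the vibrating table and start the run

### The arm

A 6-joint arm with a two-finger parallel gripper is mounted at the origin on the work surface. World frame = base frame: x ahead of the robot, y to its left, z up, the work surface at z = 0. Lengths are in m, angles in rad, forces in N, time in s.
With the tool pointing down it reaches from about 0.375 to 0.9 m from the base axis. Payload 3.1 kg.
Tool frame: the origin (TCP) lies at the very end of the fingers, on their centre line; the grasp point (between the pads) lies 19 mm behind it; z points along the fingers, y is the line along which they close (so a half turn about z gives the same grasp; the last joint's range is limited). The gripper opens to 85 mm and grips with 20 to 120 N. Pads are 22 mm wide; open, the fingers measure 114 mm over their backs; the gripper's body (76 mm by 85 mm) begins 54 mm behind the grasp point. The pads swing forward as they close: fully open they stand 13 mm farther back than shut.
Start: joints at [0.941, 0.527, 1.433, -0, 1.181, -0.178], TCP at [0.273, 0.562, 0.203] pointing down, gripper open.
Joint ranges: [-3.08, 3.08], [-0.75, 2.2], [0.22, 2.44], [-1.43, 4.57], [0, 2.65], [-2.85, 2.85]. Speed limits (rad/s): [2.79, 2.79, 3.14, 3.14, 3.14, 3.14].

### API

Orientations are given as a rotation vector (axis times angle).
In Python, from workcell import bot gives the robot as it stands. The module is installed in compiled form; this text tells all that it offers.
- The arm moves only by the tool servo_tool, never from a script. Its argument "rows" is a list that holds one entry, the list of rows, each a list of 6 numbers: the shift along the tool's x, y, z as a fraction of full scale, then the turn, a rotation vector about the tool's x, y, z as a fraction of full scale. A call has 1 to 12 rows; each row shifts and turns the commanded pose from where the row before left it, along the tool's axes as they then stand; what a row does not reach is not made up. Full scale, the value 1, is 800 mm for a shift and pi rad for a turn. A row lasts 1/12 s, in which the tool goes at most 41.7 mm and 7.16 degrees, less where a joint would pass 70% of its speed; a pose out of reach is approached as far as the arm can. A call with a number of a shift or a turn outside -1 to 1 is refused whole. A call with a gripper value outside its range is refused whole. "hand" is the closure, from -1 (fully open) to 1 (shut), set as the call begins (left out, the last holds). The fingers move at their own pace and stop on an object; "force" is the grip in N (left out, the last holds). Time passes only in rows, so rows that do not move let the fingers close. It gives the time, the measured TCP pose, the force, the opening and the grip force at its end, in the units of the state.
- bot.observe(): the state, without advancing time (a new reading comes with each control period).
- bot.camera(name): name is "scene" or "top"; returns the picture (400x640x3 uint8, blue, green, red); there is no depth.
- bot.get_calibration(name): a dict with "K" (3x3 intrinsics, pixels), "T" (4x4, takes a point from camera to world coordinates). Camera axes: x right, y down, z forward; pixel columns grow to the right and rows downward; lengths in m; the calibration is good to about 2 mm. A picture is of the moment at which its call begins. get_calibration takes no time and is no camera call.
- bot.sign_off(): hands the job in; it is judged then, once.
The state is a dict: "clock": time; "joint_positions": joint angles; "joint_vel": joint speeds; "effort": joint torques, N m; "tool_pos": TCP position; "ee_rot": TCP orientation; "contact_force": force on the tool from outside, world axes, zero at the start; "ft_torque": the same for the moment, N m; "gripper_width": opening from 0.0 (shut) to 1.0 (fully open); "gripper_force": force on a finger pad.
Only numpy, scipy, OpenCV 4.12 (cv2) and the standard library are available. Lean on these libraries where they do the work, as an engineer would, in place of code of your own. Each camera call takes 0.05 s, during which the arm holds its last target. There are 200 camera calls.

### The job

First bring the red speed lever fully home to idle, against its stop on the robot's side. With it left at idle, stand every black asphalt core upright in a free cell of the yellow carrier, one per cell, leaving the aluminium reference where it is, and dock the logger flat in its cradle with its orange head at the orange end. Only then swing the speed lever to line up with the yellow pointer and let go, leaving the other things on the bench undisturbed.

Things in the scene. Friction and masses are not known exactly. Their poses are not given: they have to be found in the camera images.
- carrier: fixed blue vibrating table, 190 x 270 x 50 mm, with a yellow 2 x 3 cell carrier on top. Origin on the bench under its centre; x points away from the robot at yaw 0, z up. Cell centres at x = -40, +40 mm and y = -80, 0, +80 mm; cells 70 mm square, walls 10 mm thick; cell floors 56 mm and wall tops 82 mm above the bench. A core in a cell sticks out 38 mm above the walls
- speed (a joint): angle of the speed lever, rad: 0 = idle, hard against the stop, lever leaning 0.75 rad from vertical towards the control unit's -x side (towards the robot at yaw 0); it grows as the lever swings over to the unit's +x side, 1.5 at the far stop. Stiff (about 2 N at the knob); stays where it is left
- lever_knob (a point): centre of the red knob of the speed lever, a cylinder 26 mm in diameter and 30 mm long lying along the hinge axis (its own y), 130 mm from the hinge, on a 12 mm steel rod; its z axis points out along the lever. It can be pinched from above by its two flat ends and turns between the fingers
- lever_hinge (a point): point on the hinge axis of the lever and pointer, 95 mm above the bench, axes of the fixed control unit (grey box 220 x 110 x 75 mm): y is the hinge axis, z up; lever angle a puts the knob at x = 130 mm * sin(a - 0.75), z = 130 mm * cos(a - 0.75) from here
- pointer_tip (a point): end of the yellow set pointer, 75 mm from the hinge axis and 42 mm to the -y side of the lever, in front of a white scale plate (51 to 55 mm to that side) that reaches 156 mm above the bench; its z axis points out along the pointer. Set for the day, very stiff: it is not for moving
- pointer (a joint): angle of the yellow set pointer on the same hinge and scale as the lever, rad (somewhere from 0.5 to 1.25); the lever's running position is where speed equals this
- logger: black handheld data logger with an orange head end and a grey screen on top, 104 x 38 x 32 mm, 0.16 kg, lying screen up on the bench near the robot. Origin at the centre of its underside, x along it towards the orange head, z up
- logger_head (a point): middle of the logger's orange head, 42 mm along x and 16 mm above the logger's origin
- cradle: fixed grey docking cradle on the bench, 124 mm long (x) and 56 mm wide, with an orange end wall at its +x end, where the logger's orange head belongs. Origin on the bench under its centre. The pocket is 110 x 44 mm, floor 25 mm above the bench, walls 12 mm higher than the floor; the long sides are open for the fingers over the middle 60 mm
- core1: black asphalt core, an upright cylinder 50 mm in diameter and 64 mm tall, 0.2 to 0.4 kg, standing on the bench to the robot's left; may be absent (3 to 5 are present). Origin at the centre of its underside, z up its axis
- core2: black asphalt core, an upright cylinder 50 mm in diameter and 64 mm tall, 0.2 to 0.4 kg, standing on the bench to the robot's left; may be absent (3 to 5 are present). Origin at the centre of its underside, z up its axis
- core3: black asphalt core, an upright cylinder 50 mm in diameter and 64 mm tall, 0.2 to 0.4 kg, standing on the bench to the robot's left; may be absent (3 to 5 are present). Origin at the centre of its underside, z up its axis
- core4: black asphalt core, an upright cylinder 50 mm in diameter and 64 mm tall, 0.2 to 0.4 kg, standing on the bench to the robot's left; may be absent (3 to 5 are present). Origin at the centre of its underside, z up its axis
- core5: black asphalt core, an upright cylinder 50 mm in diameter and 64 mm tall, 0.2 to 0.4 kg, standing on the bench to the robot's left; may be absent (3 to 5 are present). Origin at the centre of its underside, z up its axis
- ref1: bright aluminium reference cylinder with a red top disc, 50 mm in diameter and 64 mm tall, standing in the carrier cell at x -40, y +80 mm from the start and to stay there; only one of ref1, ref2, ref3 is present. Origin at the centre of its underside
- ref2: bright aluminium reference cylinder with a red top disc, 50 mm in diameter and 64 mm tall, standing in the carrier cell at x -40, y -80 mm from the start and to stay there; only one of ref1, ref2, ref3 is present. Origin at the centre of its underside
- ref3: bright aluminium reference cylinder with a red top disc, 50 mm in diameter and 64 mm tall, standing in the carrier cell at x +40, y 0 mm from the start and to stay there; only one of ref1, ref2, ref3 is present. Origin at the centre of its underside
- brush: bench brush lying beyond the carrier on the left, not to be disturbed
- tin: tin 52 mm in diameter, 70 mm tall, standing between the carrier and the control unit's far end, not to be disturbed
- chalkbox: small cardboard box 50 x 35 x 30 mm, at the carrier's near left corner, not to be disturbed
- calweight: brass calibration weight 40 mm in diameter, 58 mm tall, beyond the carrier, not to be disturbed
- marker: blue marker pen 124 mm long, 14 mm thick, lying near the robot on the right, not to be disturbed
Not all that is in view belongs to the job. Leave any green or turquoise look-alike of the core5 alone.

How it is judged:
By the outcome, as a careful person would: the job done as asked, in the order asked, and still so for the second after the job is handed in, with the robot touching nothing.
Of core1, core2, core3, core4, core5 only 3 to 5 are there at a start; the rules pass over those that are not, and their reading is None.
Of ref1, ref2, ref3 only 1 to 1 are there at a start; the rules pass over those that are not, and their reading is None.
At some moment in a run one of core1, core2, core3, core4, core5, logger may be knocked a few centimetres aside while the robot is not near it.
It also fails if it takes over 210 s, if anything falls off the work surface, if the arm or the gripper's body presses on something with over 40 N, if the wrist force passes 120 N, or if a joint passes its speed limit or range.

## Working session

There is one attempt and no reset: what is moved stays moved. The work goes in short steps, Python scripts to look and compute and a tool call to move; the robot and the scene stay as the last step left them, time stands still between calls to the robot, and variables do not carry over. Pictures are saved under pics/ and viewed, at most 14 in all, crops included, and the job is handed in when it is done.

Besides the shell and the picture viewer there is one more tool, called by a JSON object that holds its "name" and its "arguments", one argument or row to a line. servo_tool: Moves the arm, as the interface text tells. Its arguments: {"type":"object","properties":{"rows":{"type":"array"},"hand":{"type":"number"},"force":{"type":"number"}},"required":["rows"]}

```bash
mkdir -p pics; python3 - <<'E'
from workcell import bot
import cv2,numpy as np
np.set_printoptions(precision=4,suppress=True)
for n in("scene","top"):
    cv2.imwrite(f"pics/{n}0.png",bot.camera(n)); c=bot.get_calibration(n); print(n,c["K"],c["T"],sep="\n")
print(bot.observe())
E
```

```text
scene
[[443.9532   0.     325.6679]
 [  0.     443.9532 195.9008]
 [  0.       0.       1.    ]]
[[ 0.0456  0.5627 -0.8254  1.5707]
 [ 0.999  -0.0255  0.0379 -0.0546]
 [ 0.0003 -0.8263 -0.5633  0.8233]
 [ 0.      0.      0.      1.    ]]
top
[[380.8222   0.     322.4455]
 [  0.     380.8222 198.403 ]
 [  0.       0.       1.    ]]
[[ 0.001  -0.9842  0.1772  0.3953]
 [-1.     -0.0028 -0.0096  0.0156]
 [ 0.0099 -0.1772 -0.9841  1.0727]
 [ 0.      0.      0.      1.    ]]
{'clock': 0.1, 'joint_positions': array([ 0.9405,  0.5284,  1.4338, -0.    ,  1.1814, -0.1785]), 'joint_vel': array([ 0.0008, -0.0034, -0.0042,  0.0006,  0.0001, -0.0008]), 'effort': array([  0.    , -44.3304, -17.8587,  -0.0002,   0.0039,  -0.    ]), 'tool_pos': array([0.2724, 0.5617, 0.2018]), 'ee_rot': array([-0.7035, -3.061 ,  0.0029]), 'contact_force': array([ 0.31  , -0.2255,  0.7864]), 'ft_torque': array([0.0097, 0.005 , 0.0512]), 'gripper_force': 0.0, 'gripper_width': 1.0004573137463295}
```

View pics/scene0.png

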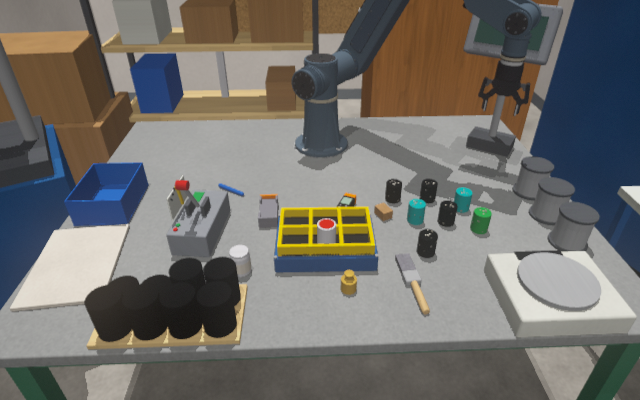

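View pics/top0.png

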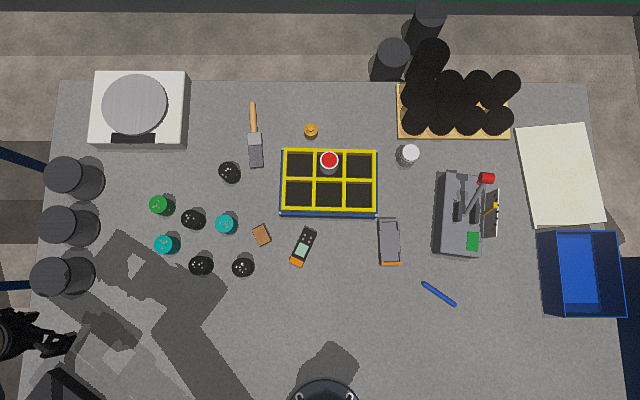

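Four black cores in the top view at (229,172), (193,218), (200,265) and (243,267). The lookalikes are green (158,204) and turquoise (226,224), (166,244). The reference is ref3 (+40, 0), and the orange end of the cradle is at the bottom (390,263). I'll confirm with enlarged crops.

```bash
cat > h.py <<'E'
from workcell import bot
import cv2,numpy as np
from scipy.spatial.transform import Rotation as R
np.set_printoptions(precision=4,suppress=True)
C={n:bot.get_calibration(n) for n in("scene","top")}
def ray(n,uv,z):
    K,T=C[n]["K"],C[n]["T"]; d=T[:3,:3]@np.linalg.solve(K,[*uv,1.]); o=T[:3,3]
    return (o+d*(z-o[2])/d[2])
def proj(n,p):
    K,T=C[n]["K"],C[n]["T"]; q=K@(T[:3,:3].T@(np.atleast_2d(p)-T[:3,3]).T); return (q[:2]/q[2]).T
def tri(us,ut):
    A=[];b=[]
    for n,uv in(("scene",us),("top",ut)):
        T=C[n]["T"]; d=T[:3,:3]@np.linalg.solve(C[n]["K"],[*uv,1.]); d/=np.linalg.norm(d)
        P=np.eye(3)-np.outer(d,d); A.append(P); b.append(P@T[:3,3])
    return np.linalg.lstsq(np.vstack(A),np.hstack(b),rcond=None)[0]
def crop(n,img,x,y,w,h,s,name):
    cv2.imwrite(name,cv2.resize(img[y:y+h,x:x+w],None,fx=s,fy=s,interpolation=cv2.INTER_CUBIC))
E
python3 - <<'E'
from h import *
t=cv2.imread("pics/top0.png"); s=cv2.imread("pics/scene0.png")
crop("top",t,140,150,180,135,4.4,"pics/c1.png")
a=cv2.resize(t[160:310,370:520],None,fx=2.66,fy=4,interpolation=2)
a=cv2.resize(t[160:275,425:510],(400,541),interpolation=2); b=cv2.resize(s[165:265,160:234],(400,541),interpolation=2)
cv2.imwrite("pics/c2.png",np.hstack([a,b]))
E
```

```text
(no output)
```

View pics/c1.png

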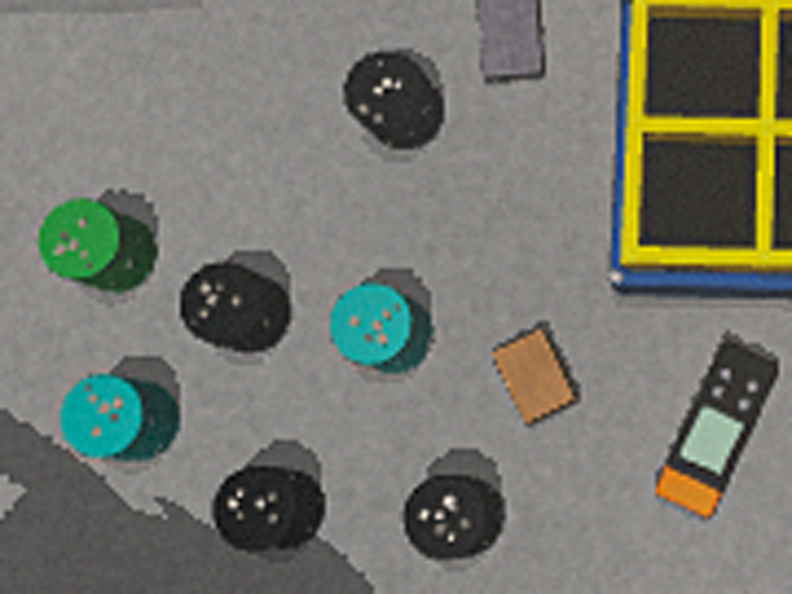

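View pics/c2.png

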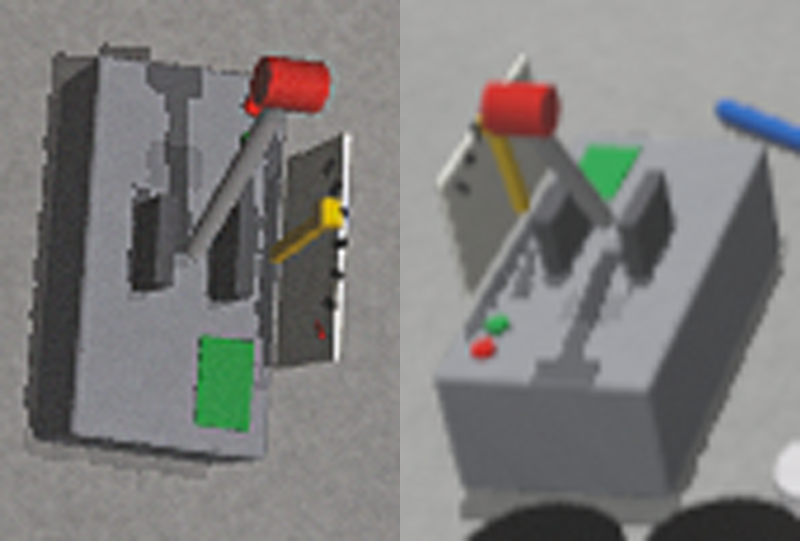

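```bash
cat >> h.py <<'E'
from scipy.optimize import minimize
def hullmask(n,P,s=4):
    u=proj(n,P); h=cv2.convexHull((((u+.5)*s-.5)*16).round().astype(np.int32))
    m=np.zeros((400*s,640*s),np.uint8); cv2.fillConvexPoly(m,h,255,shift=4)
    return cv2.resize(m,(640,400),interpolation=cv2.INTER_AREA)/255.
def fit(pts,masks,p0,step):
    "pts(p)->Nx3 hull points; masks {cam:float mask}"
    def cost(p):
        c=0
        for n,m in masks.items():
            h=hullmask(n,pts(p)); c+=np.abs(h-m).sum()/h.sum()
        return c
    p0=np.array(p0,float); S=np.vstack([p0]+[p0+np.eye(len(p0))[i]*step[i] for i in range(len(p0))])
    r=minimize(cost,p0,method="Nelder-Mead",options=dict(initial_simplex=S,xatol=2e-4,fatol=1e-4))
    return r.x,r.fun
def box(x,y,a,l,w,z0,z1):
    c,s=np.cos(a),np.sin(a)
    return np.array([[x+c*i-s*j,y+s*i+c*j,z] for i in(-l/2,l/2) for j in(-w/2,w/2) for z in(z0,z1)])
def cyl(x,y,z0=0,h=.064,r=.025):
    t=np.linspace(0,2*np.pi,40); return np.array([[x+r*np.cos(a),y+r*np.sin(a),z] for a in t for z in(z0,z0+h)])
def comp(m,uv,k=5):
    m=cv2.morphologyEx(m.astype(np.uint8),cv2.MORPH_CLOSE,np.ones((k,k)))
    n,l,st,ce=cv2.connectedComponentsWithStats(m); d=np.hypot(*(ce-np.array(uv)).T); d[0]=1e9
    return (l==d.argmin()).astype(float)
def core(img,uv,thr=50):
    p=ray("top",uv,.064)[:2]; m=comp(img["top"].max(2)<thr,uv); m*=hullmask("top",cyl(*p,-.0,.075,.045))>0
    ms={"top":m}
    us=proj("scene",[*p,.03])[0]; w=hullmask("scene",cyl(*p,-.0,.075,.045))>0
    ms["scene"]=comp((img["scene"].max(2)<thr)&w,us)
    return [fit(lambda q:cyl(*q),{n:ms[n]},p,(.004,.004)) for n in ms]
E
python3 - <<'E'
from h import *
im={n:cv2.imread(f"pics/{n}0.png") for n in C}
for uv in((227.5,171),(190.5,219),(198,265),(242,267)):
    print("core",uv,core(im,uv))
hsv={n:cv2.cvtColor(im[n],cv2.COLOR_BGR2HSV) for n in im}
def cm(n,h0,h1,s=120,v=60): 
    h=hsv[n]; return (h[...,0]>=h0)&(h[...,0]<=h1)&(h[...,1]>s)&(h[...,2]>v)
# carrier
ms={}
for n,uv in(("top",(329,182)),("scene",(326,230))):
    m=comp(cm(n,22,35),uv,1).astype(np.uint8); c,_=cv2.findContours(m,0,2); k=np.zeros_like(m); cv2.drawContours(k,c,-1,1,-1); ms[n]=k.astype(float)
p0=ray("top",(329,182),.08)[:2]
for mm in(ms,{"top":ms["top"]},{"scene":ms["scene"]}):print("carrier",fit(lambda p:box(*p,.17,.25,.052,.082),mm,[*p0,0],(.004,.004,.03)))
# logger
ms={}
for n,uv in(("top",(303,247)),("scene",(346,201))):
    b=(im[n].max(2)<60)|cm(n,5,18,150,120)|((hsv[n][...,0]>50)&(hsv[n][...,0]<85)&(hsv[n][...,1]>25))
    x,y=uv; w=np.zeros((400,640),bool); w[y-26:y+26,x-22:x+22]=1; 
    if n=="scene": w[:]=0; w[190:210,330:362]=1
    ms[n]=comp(b&w,uv)
p0=ray("top",(303,247),.03)[:2]
for mm in(ms,{"top":ms["top"]}):print("logger",fit(lambda p:box(*p,.104,.038,0,.032),mm,[*p0,np.pi+.4],(.004,.004,.1)))
# knob, pointer tip
rk={n:comp((cm(n,0,6)|cm(n,174,180)),uv,3) for n,uv in(("top",(486,178)),("scene",(182,185)))}
ce={n:np.array(np.nonzero(rk[n])).mean(1)[::-1] for n in rk}; print("knob",ce,tri(ce["scene"],ce["top"]))
print("unit corners",*[ray("top",(425+x/4.706,160+y/4.706),.075) for x,y in((100,57),(278,75),(265,457),(75,432))])
print("scene",*[ray("scene",(160+x/5.41,165+y/5.41),.075) for x,y in((38,380),(248,385),(365,148))])
print("tip",tri((160+85/5.41,165+122/5.41),(425+335/4.706,160+212/4.706)))
np.save("pics/x.npy",0)
t=cv2.resize(im["top"][210:272,370:410],None,fx=9,fy=9,interpolation=2);s=cv2.resize(im["scene"][185:232,250:288],None,fx=11.87,fy=11.87,interpolation=2)
print(t.shape,s.shape); cv2.imwrite("pics/c3.png",np.hstack([t,s[:558]]) if s.shape[0]>=558 else np.hstack([t[:s.shape[0]],s]))
E
```

```text
core (227.5, 171) [(array([0.6554, 0.2663]), np.float64(0.10238073593729483)), (array([0.6487, 0.2657]), np.float64(0.1903385819604988))]
core (190.5, 219) [(array([0.5223, 0.3585]), np.float64(0.0810370037116185)), (array([0.5169, 0.3588]), np.float64(0.19289448415662008))]
core (198, 265) [(array([0.4   , 0.3303]), np.float64(0.0695594905711132)), (array([0.3925, 0.3312]), np.float64(0.19969642151664485))]
core (242, 267) [(array([0.3952, 0.218 ]), np.float64(0.09121054398925453)), (array([0.3896, 0.2194]), np.float64(0.26265706324588617))]
carrier (array([ 0.6264, -0.0125, -0.0216]), np.float64(0.07224795587195888))
carrier (array([ 0.6293, -0.0108, -0.0236]), np.float64(0.024883731265636474))
carrier (array([ 0.6244, -0.0133, -0.0225]), np.float64(0.023498349834983494))
logger (array([0.449 , 0.0595, 2.725 ]), np.float64(0.7336379034743435))
logger (array([0.4491, 0.0596, 2.7189]), np.float64(0.06240557414369975))
knob {'top': array([486.0417, 177.8214]), 'scene': array([181.621 , 184.5403])} [ 0.6012 -0.3773  0.2076]
unit corners [ 0.6481 -0.3289  0.075 ] [ 0.6378 -0.4309  0.075 ] [ 0.4209 -0.4075  0.075 ] [ 0.4345 -0.3029  0.075 ]
scene [ 0.6399 -0.4323  0.075 ] [ 0.6485 -0.329   0.075 ] [ 0.4417 -0.3004  0.075 ]
tip [ 0.5439 -0.4155  0.1627]
(558, 360, 3) (558, 451, 3)
```

View pics/c3.png

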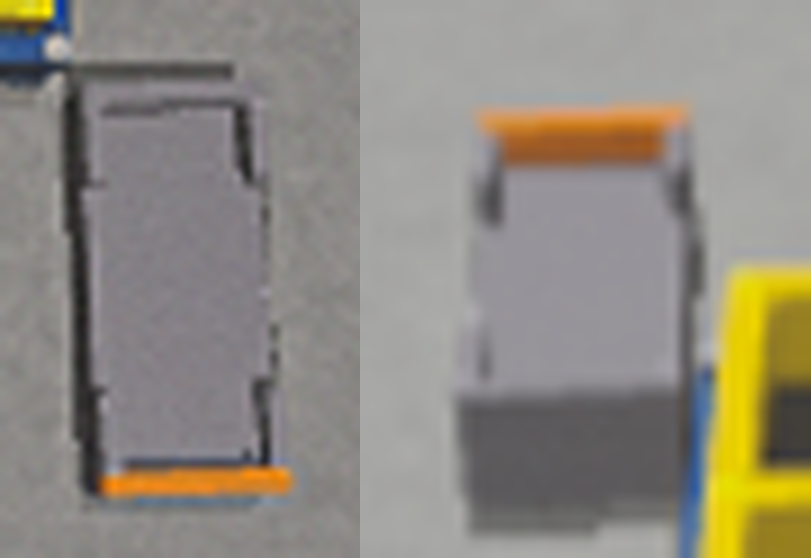

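Crops: exactly 4 black cores (tops near c1 (385,92), (222,303), (255,507), (448,515)). The green one and the two turquoise ones are lookalikes, so I'll leave them. The knob is near (486,178) top / (182,185) scene, height 0.208, so the lever is at about 1.27. The pointer tip is near (496,205), and the cradle's orange wall runs along the bottom at (381..402, 264). Next is a planner and the cradle and unit poses.

```bash
cat >> h.py <<'E'
def plan(*wps,start=None):
    "wps: (x,y,z,theta_deg of tool y or None); prints total shift/turn in tool fractions and rows needed"
    o=bot.observe()
    M=R.from_rotvec(o["ee_rot"]).as_matrix(); th=np.degrees(np.arctan2(M[1,1],M[0,1])); p=o["tool_pos"].copy()
    print("at",p,"th %.1f"%th,"tilt z",M[:,2],"t",o["clock"],"w",o["gripper_width"]*85)
    for w in wps:
        t=th if w[3] is None else w[3]; d=(np.array(w[:3])-p)/.8
        f=-((t-th+90)%180-90)/180
        a=np.radians(th-180*f)
        y=np.array([np.cos(a),np.sin(a)]); x=np.array([y[1]*-1,y[0]])  # x = y x z(down)
        v=np.array([d[:2]@x,d[:2]@y,-d[2]])
        print(w,"turn %.3f"%f,"(%d rows)"%np.ceil(abs(f)/.039),"then shift",v.round(4),"rows",int(np.ceil(np.linalg.norm(v)/.05)))
        th=th-180*f; p=np.array(w[:3],float)
E
python3 - <<'E'
from h import *
g=lambda n,uv,z:ray(n,uv,z)[:2]
print("cradle top orange",g("top",(381,264.6),.037),g("top",(402,264),.037),"far",g("top",(378.3,219),.037),g("top",(397.2,219.8),.037))
print("scene orange",g("scene",(259.4,193.4),.037),g("scene",(277.3,193.2),.037),"far",g("scene",(257.8,217.8),.037),g("scene",(277.3,217.2),.037))
M=R.from_rotvec(bot.observe()["ee_rot"]).as_matrix();print(M)
plan((.601,-.377,.27,83),(.601,-.377,.192,83))
E
```

```text
cradle top orange [ 0.4017 -0.1519] [ 0.4033 -0.2084] far [ 0.5248 -0.1477] [ 0.5227 -0.1995]
scene orange [ 0.395 -0.211] [ 0.3964 -0.1543] far [ 0.5234 -0.2057] [ 0.5231 -0.1487]
[[-0.8997  0.4366 -0.0012]
 [ 0.4366  0.8997 -0.0016]
 [ 0.0003 -0.0019 -1.    ]]
at [0.2724 0.5617 0.2018] th 64.1 tilt z [-0.0012 -0.0016 -1.    ] t 0.1 w 85.038871668438
(0.601, -0.377, 0.27, 83) turn -0.105 (3 rows) then shift [-0.5507 -1.1146 -0.0852] rows 25
(0.601, -0.377, 0.192, 83) turn -0.000 (0 rows) then shift [0.     0.     0.0975] rows 2
```

{"name": "servo_tool", "arguments": {
  "rows": [
    [[0, 0, -0.0284, 0, 0, -0.035], [0, 0, -0.0284, 0, 0, -0.035], [0, 0, -0.0284, 0, 0, -0.035], [-0.022, -0.0446, 0, 0, 0, 0], [-0.022, -0.0446, 0, 0, 0, 0], [-0.022, -0.0446, 0, 0, 0, 0], [-0.022, -0.0446, 0, 0, 0, 0], [-0.022, -0.0446, 0, 0, 0, 0], [-0.022, -0.0446, 0, 0, 0, 0], [-0.022, -0.0446, 0, 0, 0, 0], [-0.022, -0.0446, 0, 0, 0, 0], [-0.022, -0.0446, 0, 0, 0, 0]]
  ],
  "hand": -0.18,
  "force": 40
}}

```text
clock: 1.1
tool_pos: [0.3908, 0.2224, 0.2707]
ee_rot: [-0.191, -3.135, 0.0]
contact_force: [-0.1, 0.8, 0.1]
gripper_width: 0.59
gripper_force: 0.0
```

{"name": "servo_tool", "arguments": {
  "rows": [
    [[-0.022, -0.0446, 0, 0, 0, 0], [-0.022, -0.0446, 0, 0, 0, 0], [-0.022, -0.0446, 0, 0, 0, 0], [-0.022, -0.0446, 0, 0, 0, 0], [-0.022, -0.0446, 0, 0, 0, 0], [-0.022, -0.0446, 0, 0, 0, 0], [-0.022, -0.0446, 0, 0, 0, 0], [-0.022, -0.0446, 0, 0, 0, 0], [-0.022, -0.0446, 0, 0, 0, 0], [-0.022, -0.0446, 0, 0, 0, 0], [-0.022, -0.0446, 0, 0, 0, 0], [-0.022, -0.0446, 0, 0, 0, 0]]
  ]
}}

```text
clock: 2.1
tool_pos: [0.5485, -0.2282, 0.2703]
ee_rot: [-0.192, -3.135, -0.001]
contact_force: [0.5, 0.9, 0.2]
gripper_width: 0.589
gripper_force: 0.0
```

```bash
python3 - <<'E'
from h import *
im={n:bot.camera(n) for n in C}
for n in C: cv2.imwrite(f"pics/{n}1.png",im[n])
for uv in((227.5,171),(190.5,219),(198,265),(242,267)): print(core(im,uv)[0])
plan((.601,-.377,.27,83),(.601,-.377,.192,83))
h=(.5367,-.3695); c,s=np.cos(-.12),np.sin(-.12)
for a in np.arange(1.2,-.11,-.1):
    d=.13*np.sin(a-.75); print(round(a,2),h[0]+c*d,h[1]+s*d,.095+.13*np.cos(a-.75)-.015)
E
```

```text
(array([0.6664, 0.2601]), np.float64(0.8914981561778174))
(array([0.5352, 0.3332]), np.float64(0.997547251478863))
(array([0.4   , 0.3308]), np.float64(0.12006975622425883))
(array([0.3953, 0.2182]), np.float64(0.18734262212523084))
at [ 0.5503 -0.2328  0.27  ] th 82.7 tilt z [ 0.0018 -0.0033 -1.    ] t 2.2 w 50.18739586577946
(0.601, -0.377, 0.27, 83) turn -0.002 (1 rows) then shift [-0.0849 -0.1712  0.    ] rows 4
(0.601, -0.377, 0.192, 83) turn -0.000 (0 rows) then shift [0.     0.     0.0975] rows 2
1.2 0.5928388800133744 -0.3762691889437977 0.197058123305848
1.1 0.5809561475794266 -0.374836376942653 0.20211845267015927
1.0 0.5686312223480026 -0.373350245627069 0.2059586148223838
0.9 0.5559872508979362 -0.3718256439299013 0.20854024013168554
0.8 0.543150567612415 -0.3702778051673417 0.20983753385134563
0.7 0.5302494323875848 -0.3687221948326583 0.20983753385134563
0.6 0.5174127491020637 -0.3671743560700987 0.20854024013168548
0.5 0.5047687776519971 -0.365649754372931 0.2059586148223838
0.4 0.4924438524205732 -0.364163623057347 0.2021184526701592
0.3 0.48056111998662543 -0.3627308110562023 0.19705812330584793
0.2 0.46923930868472474 -0.36136563455338766 0.1908281878677357
0.1 0.4585915423109066 -0.3600817339412518 0.18349089381137718
-0.0 0.4487242098270945 -0.3588919375303102 0.1751195529535966
-0.1 0.4397359023577602 -0.35780813337300643 0.1657978089650476
```

{"name": "servo_tool", "arguments": {
  "rows": [
    [[-0.017, -0.0342, 0, 0, 0, 0], [-0.017, -0.0342, 0, 0, 0, 0], [-0.017, -0.0342, 0, 0, 0, 0], [-0.017, -0.0342, 0, 0, 0, 0], [-0.017, -0.0342, 0, 0, 0, 0], [0, 0, 0.0325, 0, 0, 0], [0, 0, 0.0325, 0, 0, 0], [0, 0, 0.0325, 0, 0, 0], [0, 0, 0, 0, 0, 0]]
  ]
}}

```text
clock: 2.95
tool_pos: [0.5956, -0.367, 0.1857]
ee_rot: [-0.191, -3.124, -0.014]
contact_force: [-0.3, 0.9, -1.2]
gripper_width: 0.589
gripper_force: 0.0
```

{"name": "servo_tool", "arguments": {
  "rows": [
    [[0, 0, 0, 0, 0, 0], [0, 0, 0, 0, 0, 0], [0, 0, 0, 0, 0, 0], [0, 0, 0, 0, 0, 0], [0, 0, 0, 0, 0, 0]]
  ],
  "hand": 0.6,
  "force": 40
}}

```text
clock: 3.37
tool_pos: [0.6002, -0.3708, 0.1949]
ee_rot: [0.191, 3.133, -0.003]
contact_force: [-0.7, -0.2, 0.3]
gripper_width: 0.199
gripper_force: 0.0
```

```bash
python3 - <<'E'
from h import *
print(bot.observe())
h=(.5367,-.3695); c,s=np.cos(-.12),np.sin(-.12)
P=[]
for a in list(np.arange(1.13,-.0,-.16))+[-.02,-.08]:
    d=.13*np.sin(a-.75); P.append((h[0]+c*d,h[1]+s*d,.095+.13*np.cos(a-.75)-.015,None))
plan(*P)
a=cv2.resize(cv2.imread("pics/top1.png")[130:290,130:300],None,fx=3,fy=3); cv2.imwrite("pics/c4.png",a)
E
```

```text
{'clock': 3.3667, 'joint_positions': array([-0.7114,  0.6466,  1.2201,  0.0001,  1.2717, -2.1605]), 'joint_vel': array([-0.0017,  0.0067,  0.0087, -0.001 , -0.0016, -0.0019]), 'effort': array([ -0.0037, -50.5666, -19.1006,   0.0009,  -0.0112,   0.0002]), 'tool_pos': array([ 0.6002, -0.3708,  0.1949]), 'ee_rot': array([ 0.1909,  3.1332, -0.003 ]), 'contact_force': array([-0.7389, -0.248 ,  0.3303]), 'ft_torque': array([-0.0304,  0.0049, -0.0026]), 'gripper_force': 0.0, 'gripper_width': 0.19948841267285605}
at [ 0.6002 -0.3708  0.1949] th 83.0 tilt z [ 0.0025 -0.0021 -1.    ] t 3.3667 w 16.956515077192766
(np.float64(0.5845728958822632), np.float64(-0.3752724820558691), np.float64(0.20072640262494634), None) turn -0.000 (0 rows) then shift [ 0.0187 -0.0079 -0.0073] rows 1
(np.float64(0.5648658330711968), np.float64(-0.37289621748372914), np.float64(0.20686666841297874), None) turn -0.000 (0 rows) then shift [ 0.0248 -0.     -0.0077] rows 1
(np.float64(0.5444392618515146), np.float64(-0.37043319506456035), np.float64(0.20976607019157656), None) turn -0.000 (0 rows) then shift [ 0.0257 -
[... 515 characters left out ...]
     0.0087] rows 1
(np.float64(0.4659692233767912), np.float64(-0.3609713298343326), np.float64(0.1887401444889743), None) turn -0.000 (0 rows) then shift [ 0.0228 -0.      0.0125] rows 1
(np.float64(0.44967294797688206), np.float64(-0.35900633574759866), np.float64(0.1760009126348464), None) turn -0.000 (0 rows) then shift [ 0.0205 -0.      0.0159] rows 1
(np.float64(0.44685322003791383), np.float64(-0.35866633482160165), np.float64(0.1733283870494226), None) turn -0.000 (0 rows) then shift [ 0.0036 -0.      0.0033] rows 1
(np.float64(0.4414587970722908), np.float64(-0.3580158788757694), np.float64(0.16773384880926473), None) turn -0.000 (0 rows) then shift [ 0.0068 -0.      0.007 ] rows 1
```

View pics/c4.png

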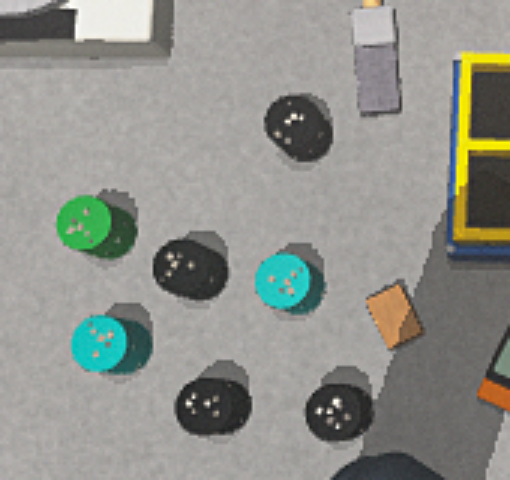

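The fingers closed without the knob between them (17 mm, no force). Looking again.

```bash
python3 - <<'E'
from h import *
im={n:bot.camera(n) for n in C}
for n in C: cv2.imwrite(f"pics/{n}2.png",im[n])
a=cv2.resize(im["top"][150:280,420:520],(400,520),interpolation=2); b=cv2.resize(im["scene"][140:270,140:240],(400,520),interpolation=2)
cv2.imwrite("pics/c5.png",np.hstack([a,b]))
p=bot.observe()["tool_pos"]; print(p,[proj(n,p) for n in C])
E
```

```text
[ 0.5998 -0.3706  0.1941] [array([[185.8779, 188.766 ]]), array([[481.4273, 179.6348]])]
```

View pics/c5.png

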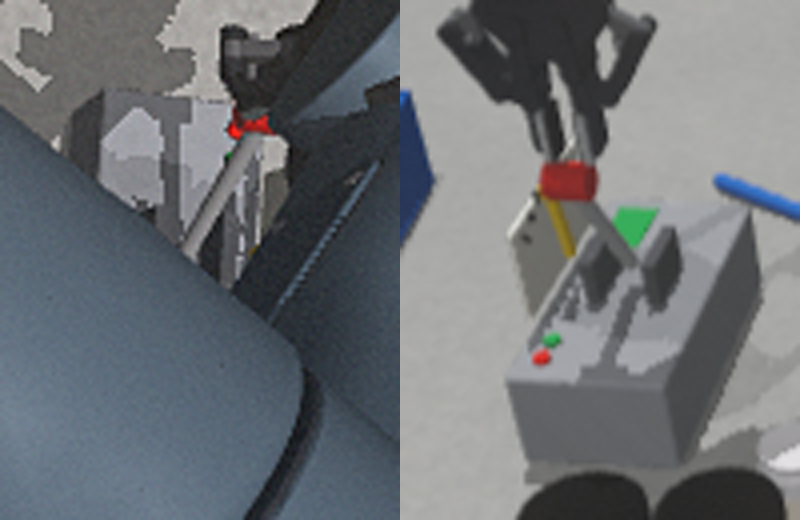

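```bash
python3 - <<'E'
from h import *
us,ut=(181.62,184.54),(486.04,177.82)
for z in(.17,.18,.19,.2,.21,.22): print(z,ray("scene",us,z),ray("top",ut,z))
p=tri(us,ut); print(p,proj("scene",p),proj("top",p))
im={n:cv2.imread(f"pics/{n}2.png") for n in C}
a=cv2.resize(im["top"][158:198,462:502],(400,400),interpolation=0); b=cv2.resize(im["scene"][160:200,162:202],(400,400),interpolation=0)
P=bot.observe()["tool_pos"]
for q,col in((P,(0,255,0)),(P+[0,0,.019],(255,255,0)),(p,(255,255,255))):
    for A,n,o in((a,"top",(462,158)),(b,"scene",(162,160))):
        u=((proj(n,q)[0]-o+.5)*10).astype(int); cv2.circle(A,tuple(map(int,u)),4,col,-1)
cv2.imwrite("pics/c6.png",np.hstack([a,b]))
E
```

```text
0.17 [ 0.541  -0.3987  0.17  ] [ 0.61   -0.3928  0.17  ]
0.18 [ 0.5568 -0.3934  0.18  ] [ 0.6076 -0.3883  0.18  ]
0.19 [ 0.5726 -0.3882  0.19  ] [ 0.6052 -0.3838  0.19  ]
0.2 [ 0.5883 -0.3829  0.2   ] [ 0.6029 -0.3793  0.2   ]
0.21 [ 0.6041 -0.3776  0.21  ] [ 0.6005 -0.3747  0.21  ]
0.22 [ 0.6199 -0.3724  0.22  ] [ 0.5981 -0.3702  0.22  ]
[ 0.6012 -0.3773  0.2076] [[182.1615 184.7076]] [[486.6784 177.7434]]
```

View pics/c6.png

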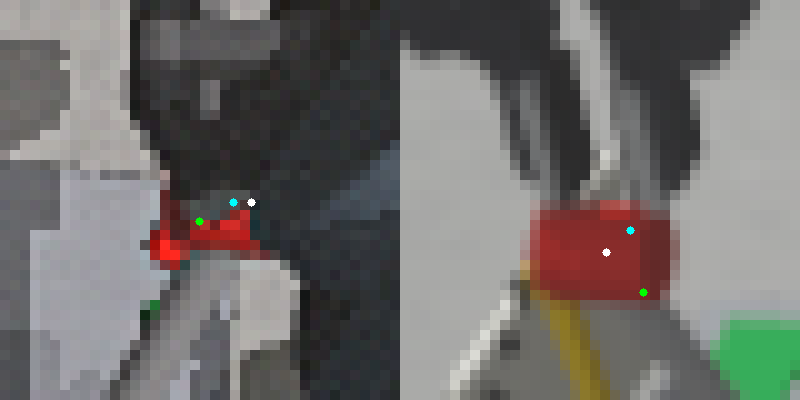

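{"name": "servo_tool", "arguments": {
  "rows": [
    [[0, 0, -0.03, 0, 0, 0], [0, 0, -0.03, 0, 0, 0], [0, 0, -0.04, 0, 0, 0], [0, 0, 0, 0, 0, 0], [0, 0, 0, 0, 0, 0], [0, 0, 0, 0, 0, 0]]
  ]
}}

```text
clock: 3.97
tool_pos: [0.5992, -0.3702, 0.273]
ee_rot: [0.191, 3.136, -0.0]
contact_force: [-0.5, 0.4, 0.2]
gripper_width: 0.196
gripper_force: 0.0
```

```bash
python3 - <<'E'
from h import *
im={n:bot.camera(n) for n in C}
for n in C: cv2.imwrite(f"pics/{n}3.png",im[n])
P=bot.observe()["tool_pos"];print(P)
hs=cv2.cvtColor(im["scene"],cv2.COLOR_BGR2HSV); m=((hs[...,0]<7)|(hs[...,0]>173))&(hs[...,1]>120)&(hs[...,2]>60); m=comp(m,(182,185),1); yy,xx=np.nonzero(m); print("knob scene",xx.mean(),yy.mean(),len(xx))
o=(142,130)
b=cv2.resize(im["scene"][130:200,142:222],(560,490),interpolation=2)
a=cv2.resize(im["top"][150:200,455:505],(240,490),interpolation=2)
for q,col in((P,(0,255,0)),(P+[0,0,.019],(255,255,0))):
    u=((proj("scene",q)[0]-o+.5)*7).astype(int); cv2.circle(b,tuple(map(int,u)),3,col,-1)
cv2.imwrite("pics/c7.png",np.hstack([b,a]))
E
```

```text
[ 0.5986 -0.3698  0.2713]
knob scene 181.62295081967213 184.61475409836066 122
```

View pics/c7.png

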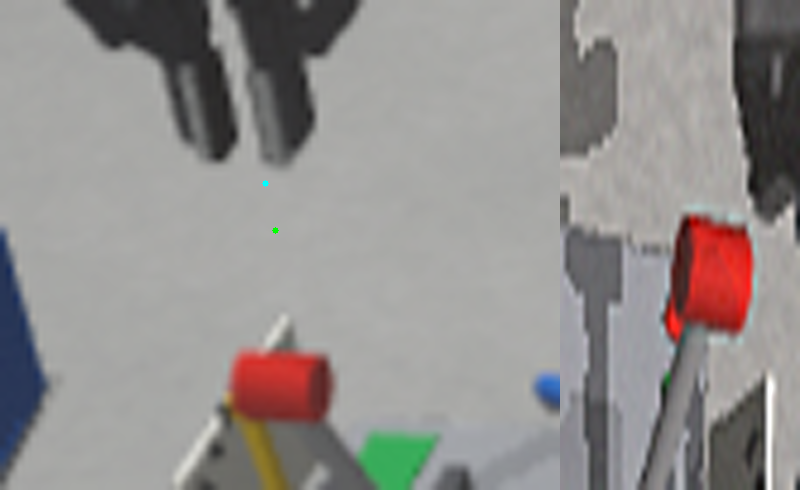

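```bash
python3 - <<'E'
from h import *
P=np.array([ 0.5986,-0.3698,0.2713]); print(proj("top",P),proj("scene",P))
p=tri((181.5,153.1),(499.8,171.9));print(p,proj("scene",p),proj("top",p))
for z in(.27,.28,.29,.3,.31):print(z,ray("scene",(176.8,152.5),z),ray("top",(499.8,171.9),z))
E
```

```text
[[496.0378 172.1664]] [[180.797  162.4916]]
[ 0.5931 -0.3657  0.2949] [[181.2205 152.9999]] [[499.4408 171.9481]]
0.27 [ 0.5438 -0.3924  0.27  ] [ 0.5996 -0.3787  0.27  ]
0.28 [ 0.5623 -0.3863  0.28  ] [ 0.597  -0.3738  0.28  ]
0.29 [ 0.5809 -0.3802  0.29  ] [ 0.5945 -0.3689  0.29  ]
0.3 [ 0.5995 -0.3741  0.3   ] [ 0.5919 -0.364   0.3   ]
0.31 [ 0.618  -0.3679  0.31  ] [ 0.5894 -0.3591  0.31  ]
```

The fingertips appear about 24 mm above the reported TCP in both cameras, so they closed above the knob. I'll correct for that and descend further.

{"name": "servo_tool", "arguments": {
  "rows": [
    [[-0.011, 0.001, 0, 0, 0, 0], [0, 0, 0, 0, 0, 0], [0, 0, 0.033, 0, 0, 0], [0, 0, 0.033, 0, 0, 0], [0, 0, 0.033, 0, 0, 0], [0, 0, 0.017, 0, 0, 0], [0, 0, 0.016, 0, 0, 0], [0, 0, 0, 0, 0, 0], [0, 0, 0, 0, 0, 0]]
  ],
  "hand": -0.18
}}

```text
clock: 4.82
tool_pos: [0.6083, -0.3706, 0.1665]
ee_rot: [-0.191, -3.135, -0.001]
contact_force: [-0.2, 0.2, 0.1]
gripper_width: 0.587
gripper_force: 0.0
```

{"name": "servo_tool", "arguments": {
  "rows": [
    [[0, 0, 0, 0, 0, 0], [0, 0, 0, 0, 0, 0], [0, 0, 0, 0, 0, 0], [0, 0, 0, 0, 0, 0], [0, 0, 0, 0, 0, 0]]
  ],
  "hand": 0.6,
  "force": 40
}}

```text
clock: 5.23
tool_pos: [0.6082, -0.3784, 0.1696]
ee_rot: [0.193, 3.132, -0.021]
contact_force: [-2.3, -13.0, -3.3]
gripper_width: 0.343
gripper_force: 42.6
```

{"name": "servo_tool", "arguments": {
  "rows": [
    [[0.025, -0.003, -0.0116, 0, 0, 0], [0.0266, -0.001, -0.0072, 0, 0, 0], [0.0275, 0, -0.0026, 0, 0, 0], [0.0275, 0, 0.0021, 0, 0, 0], [0.0268, 0, 0.0067, 0, 0, 0], [0.0252, 0, 0.0111, 0, 0, 0], [0.0204, 0, 0.0132, 0, 0, 0], [0.0124, 0, 0.0105, 0, 0, 0], [0.0047, 0, 0.0045, 0, 0, 0], [0, 0, 0, 0, 0, 0], [0, 0, 0, 0, 0, 0], [0, 0, 0, 0, 0, 0]]
  ]
}}

```text
clock: 6.23
tool_pos: [0.4494, -0.3579, 0.1519]
ee_rot: [-0.191, -3.133, 0.011]
contact_force: [-16.4, 0.0, 23.0]
gripper_width: 0.338
gripper_force: 62.9
```

```bash
python3 - <<'E'
from h import *
im={n:bot.camera(n) for n in C}
for n in C:
    hs=cv2.cvtColor(im[n],cv2.COLOR_BGR2HSV); m=((hs[...,0]<7)|(hs[...,0]>173))&(hs[...,1]>120)&(hs[...,2]>60)
    q=proj(n,[.449,-.359,.19])[0]; w=np.zeros_like(m); x,y=q.astype(int); w[y-18:y+18,x-18:x+18]=1; yy,xx=np.nonzero(m&w); print(n,q,xx.mean(),yy.mean(),len(xx),xx.min(),xx.max(),yy.min(),yy.max())
o=bot.observe();print({k:o[k] for k in("tool_pos","contact_force","gripper_width","clock")})
E
```

```text
scene [201.5132 160.9151] 199.52564102564102 159.2051282051282 78 195 205 155 163<stdin>:5: RuntimeWarning: Mean of empty slice.
  ret = ret.dtype.type(ret / rcount)
Traceback (most recent call last):
ValueError: zero-size array to reduction operation minimum which has no identity
```

{"name": "servo_tool", "arguments": {
  "rows": [
    [[0.004, 0, -0.0045, 0, 0, 0], [0, 0, 0, 0, 0, 0], [0, 0, 0, 0, 0, 0], [0.004, 0, 0.0035, 0, 0, 0], [0, 0, 0, 0, 0, 0], [0, 0, 0, 0, 0, 0]]
  ]
}}

```text
clock: 6.83
tool_pos: [0.4471, -0.3575, 0.1498]
ee_rot: [0.191, 3.131, -0.011]
contact_force: [-4.1, -4.5, 8.2]
gripper_width: 0.34
gripper_force: 61.3
```

{"name": "servo_tool", "arguments": {
  "rows": [
    [[0.004, 0, 0.0035, 0, 0, 0], [0, 0, 0, 0, 0, 0], [0, 0, 0, 0, 0, 0], [0.004, 0, 0.0035, 0, 0, 0], [0, 0, 0, 0, 0, 0], [0, 0, 0, 0, 0, 0]]
  ]
}}

```text
clock: 7.33
tool_pos: [0.4412, -0.3567, 0.1442]
ee_rot: [0.192, 3.131, -0.011]
contact_force: [-3.6, -4.6, 9.1]
gripper_width: 0.341
gripper_force: 62.2
```

{"name": "servo_tool", "arguments": {
  "rows": [
    [[0.004, 0, 0.0035, 0, 0, 0], [0, 0, 0, 0, 0, 0], [0.004, 0, 0.004, 0, 0, 0], [0, 0, 0, 0, 0, 0], [0, 0, 0, 0, 0, 0], [0, 0, 0, 0, 0, 0]]
  ]
}}

```text
clock: 7.83
tool_pos: [0.4407, -0.357, 0.1431]
ee_rot: [0.192, 3.118, -0.018]
contact_force: [4.2, 2.4, 29.6]
gripper_width: 0.34
gripper_force: 64.9
```

{"name": "servo_tool", "arguments": {
  "rows": [
    [[0.004, 0, 0.004, 0, 0, 0], [0, 0, 0, 0, 0, 0], [0, 0, 0, 0, 0, 0], [0, 0, 0, 0, 0, 0]]
  ]
}}

```text
clock: 8.17
tool_pos: [0.4409, -0.3572, 0.1429]
ee_rot: [0.192, 3.111, -0.021]
contact_force: [9.9, 6.7, 43.2]
gripper_width: 0.341
gripper_force: 66.6
```

{"name": "servo_tool", "arguments": {
  "rows": [
    [[0, 0, 0, 0, 0, 0], [0, 0, 0, 0, 0, 0], [0, 0, 0, 0, 0, 0], [0, 0, 0, 0, 0, 0], [0, 0, -0.03, 0, 0, 0], [0, 0, -0.04, 0, 0, 0], [0, 0, -0.05, 0, 0, 0], [0, 0, -0.05, 0, 0, 0], [0, 0.05, 0, 0, 0, 0], [0, 0.05, 0, 0, 0, 0], [0, 0.05, 0, 0, 0, 0], [0, 0.05, 0, 0, 0, 0]]
  ],
  "hand": -0.18
}}

```text
clock: 9.17
tool_pos: [0.4485, -0.1916, 0.267]
ee_rot: [-0.194, -3.134, -0.003]
contact_force: [1.1, 1.0, -0.4]
gripper_width: 0.591
gripper_force: 0.0
```

{"name": "servo_tool", "arguments": {
  "rows": [
    [[0, 0.05, 0, 0, 0, 0], [0, 0.05, 0, 0, 0, 0], [0, 0.05, 0, 0, 0, 0], [0, 0.05, 0, 0, 0, 0], [0, 0, 0, 0, 0, 0], [0, 0, 0, 0, 0, 0]]
  ]
}}

```text
clock: 9.67
tool_pos: [0.468, -0.0324, 0.267]
ee_rot: [-0.184, -3.134, -0.001]
contact_force: [0.2, -0.5, 0.3]
gripper_width: 0.589
gripper_force: 0.0
```

```bash
python3 - <<'E'
from h import *
im={n:bot.camera(n) for n in C}; ce={}
for n in C:
    cv2.imwrite(f"pics/{n}4.png",im[n])
    hs=cv2.cvtColor(im[n],cv2.COLOR_BGR2HSV); m=((hs[...,0]<7)|(hs[...,0]>173))&(hs[...,1]>120)&(hs[...,2]>60)
    q=proj(n,[.449,-.359,.19])[0]; w=np.zeros_like(m); x,y=q.astype(int); w[y-18:y+18,x-18:x+18]=1; yy,xx=np.nonzero(m&w); print(n,q,len(xx)); ce[n]=(xx.mean(),yy.mean())
print(tri(ce["scene"],ce["top"]))
P=bot.observe()["tool_pos"]; print(P)
a=cv2.resize(im["top"][160:275,425:510],(400,541),interpolation=2)
b=cv2.resize(im["scene"][60:190,200:296],(400,541),interpolation=2)
for d in(0,.019): 
    u=((proj("scene",P+[0,0,d])[0]-(200,60)+.5)*4.16).astype(int); cv2.circle(b,tuple(map(int,u)),3,(0,255,0),-1)
cv2.imwrite("pics/c8.png",np.hstack([a,b]))
E
```

```text
scene [201.5132 160.9151] 92
top [480.4446 243.5512] 147
[ 0.4476 -0.3582  0.1932]
[ 0.4685 -0.0349  0.2673]
```

View pics/c8.png

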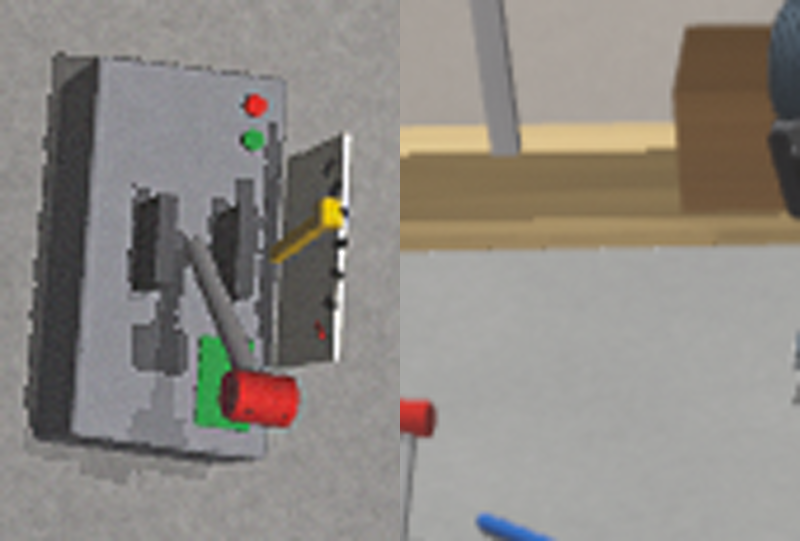

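Lever is home: knob measured at (0.448, -0.358, 0.193), predicted idle (0.449, -0.359, 0.190). Now the cores.

```bash
cat >> h.py <<'E'
def cores(img,mask=None):
    "all black upright cores on bench, left region, top view"
    m=(img.max(2)<52).astype(np.uint8); m=cv2.morphologyEx(m,cv2.MORPH_CLOSE,np.ones((5,5))); m=cv2.morphologyEx(m,cv2.MORPH_OPEN,np.ones((5,5)))
    m[:, 275:]=0; m[:140]=0; m[310:]=0; m[:,:100]=0
    n,l,st,ce=cv2.connectedComponentsWithStats(m); out=[]
    for i in range(1,n):
        if 200<st[i,4]<900:
            p=ray("top",ce[i],.032)[:2]; r=fit(lambda q:cyl(*q),{"top":(l==i).astype(float)},p,(.004,.004)); out.append((r[0].round(4),round(r[1],2),st[i,4]))
    return out
E
python3 - <<'E'
from h import *
im=cv2.imread("pics/top4.png")
print(*cores(cv2.imread("pics/top0.png")),sep="\n");print(*cores(im),sep="\n")
plan((.394,.216,.20,83),(.394,.216,.006,83))
E
```

```text
(array([0.6555, 0.266 ]), np.float64(0.12), np.int32(341))
(array([0.5223, 0.3585]), np.float64(0.09), np.int32(382))
(array([0.3999, 0.3305]), np.float64(0.07), np.int32(398))
(array([0.3953, 0.2179]), np.float64(0.08), np.int32(343))
(array([0.6547, 0.2653]), np.float64(0.13), np.int32(339))
(array([0.5229, 0.3585]), np.float64(0.1), np.int32(378))
(array([0.4   , 0.3302]), np.float64(0.08), np.int32(390))
(array([0.3949, 0.2182]), np.float64(0.08), np.int32(348))
at [ 0.4685 -0.0349  0.2673] th 83.0 tilt z [-0.0016 -0.0001 -1.    ] t 9.7667 w 50.16385950763092
(0.394, 0.216, 0.2, 83) turn 0.000 (1 rows) then shift [0.1307 0.2999 0.0841] rows 7
(0.394, 0.216, 0.006, 83) turn -0.000 (0 rows) then shift [0.     0.     0.2425] rows 5
```

{"name": "servo_tool", "arguments": {
  "rows": [
    [[0.0187, 0.0428, 0.012, 0, 0, 0], [0.0187, 0.0428, 0.012, 0, 0, 0], [0.0187, 0.0428, 0.012, 0, 0, 0], [0.0187, 0.0428, 0.012, 0, 0, 0], [0.0187, 0.0428, 0.012, 0, 0, 0], [0.0187, 0.0428, 0.012, 0, 0, 0], [0.0187, 0.0428, 0.012, 0, 0, 0], [0, 0, 0, 0, 0, 0], [0, 0, 0.045, 0, 0, 0], [0, 0, 0.045, 0, 0, 0], [0, 0, 0.045, 0, 0, 0], [0, 0, 0.02, 0, 0, 0]]
  ],
  "hand": -0.65
}}

```text
clock: 10.77
tool_pos: [0.3932, 0.2138, 0.0735]
ee_rot: [-0.196, -3.131, 0.003]
contact_force: [-0.1, -0.3, -0.9]
gripper_width: 0.824
gripper_force: 0.0
```

{"name": "servo_tool", "arguments": {
  "rows": [
    [[0, 0, 0.03, 0, 0, 0], [0, 0, 0.03, 0, 0, 0], [0, 0, 0.0275, 0, 0, 0], [0, 0, 0, 0, 0, 0], [0, 0, 0, 0, 0, 0]]
  ]
}}

```text
clock: 11.18
tool_pos: [0.3943, 0.2145, 0.0058]
ee_rot: [-0.196, -3.133, 0.002]
contact_force: [0.8, 0.2, 0.3]
gripper_width: 0.827
gripper_force: 0.0
```

{"name": "servo_tool", "arguments": {
  "rows": [
    [[0, 0, 0, 0, 0, 0], [0, 0, 0, 0, 0, 0], [0, 0, 0, 0, 0, 0], [0, 0, 0, 0, 0, 0], [0, 0, 0, 0, 0, 0]]
  ],
  "hand": 0.3,
  "force": 50
}}

```text
clock: 11.6
tool_pos: [0.3955, 0.2161, 0.0082]
ee_rot: [0.19, 3.132, 0.001]
contact_force: [1.0, -3.4, 7.1]
gripper_width: 0.571
gripper_force: 52.8
```

```bash
cat >> h.py <<'E'
CAR=(.6275,-.012,-.022)
def cell(i,j):
    c,s=np.cos(CAR[2]),np.sin(CAR[2]); return CAR[0]+c*i*.04-s*j*.08, CAR[1]+s*i*.04+c*j*.08
E
python3 - <<'E'
from h import *
print(bot.observe()["contact_force"],bot.observe()["gripper_force"])
x,y=cell(-1,1); print(cell(-1,1),cell(-1,0),cell(-1,-1),cell(1,1))
p=bot.observe()["tool_pos"]
plan((p[0],p[1],.13,83),(x,y,.13,83),(x,y,.064,83))
im={n:bot.camera(n) for n in C}
a=cv2.resize(im["scene"][130:225,370:460],(400,422),interpolation=2);b=cv2.resize(im["top"][220:315,200:290],(400,422),interpolation=2);cv2.imwrite("pics/c9.png",np.hstack([a,b]))
E
```

```text
[ 0.9696 -3.4491  7.0978] 52.78000473976135
(np.float64(0.5892695376396819), np.float64(0.06886056979589193)) (np.float64(0.5875096796095796), np.float64(-0.01112007098494881)) (np.float64(0.5857498215794772), np.float64(-0.09110071176578956)) (np.float64(0.6692501784205227), np.float64(0.06710071176578955))
at [0.3955 0.2161 0.0082] th 83.1 tilt z [ 0.0037  0.0004 -1.    ] t 11.6 w 48.53950671924852
(np.float64(0.39551614497150334), np.float64(0.21614512427223814), 0.13, 83) turn 0.000 (1 rows) then shift [ 0.      0.     -0.1523] rows 4
(np.float64(0.5892695376396819), np.float64(0.06886056979589193), 0.13, 83) turn -0.000 (0 rows) then shift [-0.2628 -0.1532 -0.    ] rows 7
(np.float64(0.5892695376396819), np.float64(0.06886056979589193), 0.064, 83) turn -0.000 (0 rows) then shift [0.     0.     0.0825] rows 2
```

View pics/c9.png

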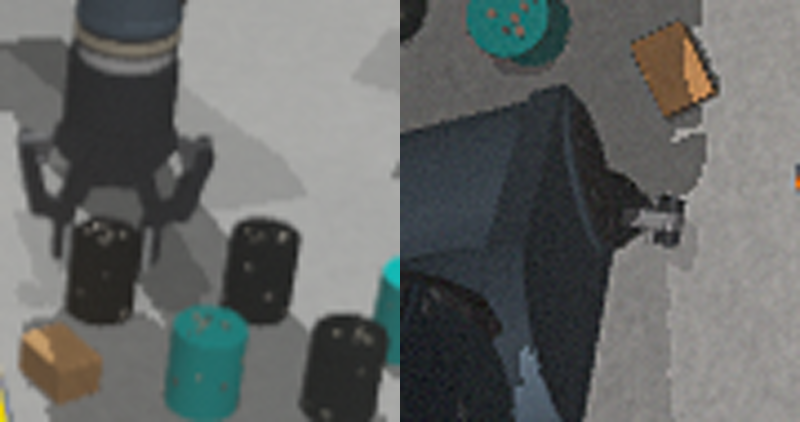

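{"name": "servo_tool", "arguments": {
  "rows": [
    [[0, 0, -0.038, 0, 0, 0], [0, 0, -0.038, 0, 0, 0], [0, 0, -0.038, 0, 0, 0], [0, 0, -0.038, 0, 0, 0], [-0.0376, -0.0222, 0, 0, 0, 0], [-0.0376, -0.0222, 0, 0, 0, 0], [-0.0376, -0.0222, 0, 0, 0, 0], [-0.0376, -0.0222, 0, 0, 0, 0], [-0.0376, -0.0222, 0, 0, 0, 0], [-0.0376, -0.0222, 0, 0, 0, 0], [-0.0376, -0.0222, 0, 0, 0, 0], [0, 0, 0, 0, 0, 0]]
  ]
}}

```text
clock: 12.7
tool_pos: [0.5952, 0.0625, 0.1292]
ee_rot: [0.197, 3.125, -0.003]
contact_force: [1.3, 0.7, -2.5]
gripper_width: 0.57
gripper_force: 53.4
```

{"name": "servo_tool", "arguments": {
  "rows": [
    [[0, 0, 0, 0, 0, 0], [0, 0, 0.03, 0, 0, 0], [0, 0, 0.028, 0, 0, 0], [0, 0, 0.02, 0, 0, 0], [0, 0, 0, 0, 0, 0], [0, 0, 0, 0, 0, 0]]
  ]
}}

```text
clock: 13.2
tool_pos: [0.5858, 0.0682, 0.0653]
ee_rot: [-0.19, -3.132, -0.0]
contact_force: [1.0, -0.4, -2.0]
gripper_width: 0.57
gripper_force: 56.0
```

{"name": "servo_tool", "arguments": {
  "rows": [
    [[0, 0, 0.0012, 0, 0, 0], [0, 0, 0, 0, 0, 0], [0, 0, 0, 0, 0, 0], [0, 0, -0.0275, 0, 0, 0], [0, 0, -0.0275, 0, 0, 0], [0, 0, -0.0275, 0, 0, 0], [0.0302, 0.0327, 0, 0, 0, 0], [0.0302, 0.0327, 0, 0, 0, 0], [0.0302, 0.0327, 0, 0, 0, 0], [0.0302, 0.0327, 0, 0, 0, 0], [0.0302, 0.0327, 0, 0, 0, 0], [0.0302, 0.0327, 0, 0, 0, 0]]
  ],
  "hand": -0.46
}}

```text
clock: 14.2
tool_pos: [0.4623, 0.2418, 0.1319]
ee_rot: [0.192, 3.134, 0.001]
contact_force: [-0.6, 0.4, 0.3]
gripper_width: 0.732
gripper_force: 0.0
```

```bash
python3 - <<'E'
from h import *
im=bot.camera("top"); cv2.imwrite("pics/top5.png",im)
print(*cores(im),sep="\n")
plan((.399,.328,.13,83),(.399,.328,.006,83))
E
```

```text
(array([0.6553, 0.2664]), np.float64(0.11), np.int32(346))
(array([0.413 , 0.4747]), np.float64(0.85), np.int32(895))
at [0.4567 0.246  0.1316] th 83.2 tilt z [-0.0042  0.0027 -1.    ] t 14.25 w 61.89537335356171
(0.399, 0.328, 0.13, 83) turn 0.001 (1 rows) then shift [0.0841 0.0929 0.002 ] rows 3
(0.399, 0.328, 0.006, 83) turn -0.000 (0 rows) then shift [0.    0.    0.155] rows 4
```

```bash
cat >> h.py <<'E'
def score(img,p):
    "scene: dark fraction inside predicted core silhouette / in ring around it, fitted pose"
    w=hullmask("scene",cyl(*p,0,.07,.05))>0; m=cv2.morphologyEx(((img.max(2)<60)&w).astype(np.uint8),cv2.MORPH_CLOSE,np.ones((5,5))).astype(float)
    r=fit(lambda q:cyl(*q),{"scene":m},p,(.005,.005)); return r[0].round(4),round(r[1],2)
E
python3 - <<'E'
from h import *
for im in (cv2.imread("pics/scene4.png"),bot.camera("scene")):
  for p in((.655,.266),(.5225,.3585),(.40,.3303)): print(score(im,p))
E
```

```text
(array([0.6508, 0.2655]), np.float64(0.16))
(array([0.5187, 0.3576]), np.float64(0.18))
(array([0.3935, 0.3309]), np.float64(0.22))
(array([0.6531, 0.264 ]), np.float64(0.13))
(array([0.5174, 0.3578]), np.float64(0.17))
(array([0.3955, 0.3289]), np.float64(0.19))
```

All still in place. Picking C.

{"name": "servo_tool", "arguments": {
  "rows": [
    [[0.028, 0.031, 0, 0, 0, 0], [0.028, 0.031, 0, 0, 0, 0], [0.028, 0.031, 0, 0, 0, 0], [0, 0, 0, 0, 0, 0], [0, 0, 0.045, 0, 0, 0], [0, 0, 0.045, 0, 0, 0], [0, 0, 0.035, 0, 0, 0], [0, 0, 0.02, 0, 0, 0], [0, 0, 0.01, 0, 0, 0], [0, 0, 0, 0, 0, 0]]
  ],
  "hand": -0.65
}}

```text
clock: 15.13
tool_pos: [0.4055, 0.3217, 0.0057]
ee_rot: [-0.192, -3.134, 0.002]
contact_force: [-0.4, 0.6, 0.5]
gripper_width: 0.827
gripper_force: 0.0
```

{"name": "servo_tool", "arguments": {
  "rows": [
    [[0, 0, 0, 0, 0, 0], [0, 0, 0, 0, 0, 0], [0, 0, 0, 0, 0, 0], [0, 0, 0, 0, 0, 0], [0, 0, 0, 0, 0, 0]]
  ],
  "hand": 0.3,
  "force": 50
}}

```text
clock: 15.55
tool_pos: [0.4077, 0.3237, 0.0088]
ee_rot: [0.191, 3.131, 0.004]
contact_force: [1.5, 1.4, 7.2]
gripper_width: 0.565
gripper_force: 52.2
```

```bash
python3 - <<'E'
from h import *
x,y=cell(-1,0); y-=.002; x-=.001
p=bot.observe()["tool_pos"]
plan((p[0],p[1],.135,83),(x,y,.135,83),(x,y,.062,83))
E
```

```text
at [0.4077 0.3237 0.0088] th 83.0 tilt z [ 0.0052  0.0024 -1.    ] t 15.55 w 48.038365192041695
(np.float64(0.4077276828459817), np.float64(0.3236681293138985), 0.135, 83) turn 0.000 (1 rows) then shift [ 0.      0.     -0.1578] rows 4
(np.float64(0.5865096796095796), np.float64(-0.01312007098494881), 0.135, 83) turn -0.000 (0 rows) then shift [-0.2731 -0.3906 -0.    ] rows 10
(np.float64(0.5865096796095796), np.float64(-0.01312007098494881), 0.062, 83) turn -0.000 (0 rows) then shift [0.     0.     0.0913] rows 2
```

{"name": "servo_tool", "arguments": {
  "rows": [
    [[0, 0, -0.044, 0, 0, 0], [0, 0, -0.044, 0, 0, 0], [0, 0, -0.044, 0, 0, 0], [0, 0, -0.044, 0, 0, 0], [-0.0279, -0.039, 0, 0, 0, 0], [-0.0279, -0.039, 0, 0, 0, 0], [-0.0279, -0.039, 0, 0, 0, 0], [-0.0279, -0.039, 0, 0, 0, 0], [-0.0279, -0.039, 0, 0, 0, 0], [-0.0279, -0.039, 0, 0, 0, 0], [-0.0279, -0.039, 0, 0, 0, 0], [-0.0279, -0.039, 0, 0, 0, 0]]
  ]
}}

```text
clock: 16.55
tool_pos: [0.5512, 0.0513, 0.1474]
ee_rot: [-0.191, -3.133, 0.0]
contact_force: [0.6, 0.4, -3.6]
gripper_width: 0.565
gripper_force: 54.0
```

{"name": "servo_tool", "arguments": {
  "rows": [
    [[-0.0279, -0.039, 0, 0, 0, 0], [-0.0279, -0.039, 0, 0, 0, 0], [0, 0, 0, 0, 0, 0], [0, 0, 0, 0, 0, 0], [0, 0, 0, 0, 0, 0]]
  ]
}}

```text
clock: 16.97
tool_pos: [0.5871, -0.014, 0.1469]
ee_rot: [-0.193, -3.132, -0.001]
contact_force: [-0.6, -0.0, -2.6]
gripper_width: 0.568
gripper_force: 53.9
```

```bash
python3 - <<'E'
from h import *
plan((.5915,-.0131,.15,83),(.5915,-.0131,.065,83))
im=bot.camera("top"); cv2.imwrite("pics/top6.png",im); print(*cores(im),sep="\n")
E
```

```text
at [ 0.5871 -0.014   0.1469] th 83.0 tilt z [-0.0039  0.0011 -1.    ] t 16.9667 w 48.29417159244493
(0.5915, -0.0131, 0.15, 83) turn -0.000 (1 rows) then shift [-0.0054  0.0018 -0.0038] rows 1
(0.5915, -0.0131, 0.065, 83) turn -0.000 (0 rows) then shift [0.     0.     0.1062] rows 3
(array([0.5228, 0.3589]), np.float64(0.11), np.int32(373))
(array([0.3313, 0.1973]), np.float64(0.84), np.int32(233))
```

{"name": "servo_tool", "arguments": {
  "rows": [
    [[-0.0054, 0.0018, 0, 0, 0, 0], [0, 0, 0.04, 0, 0, 0], [0, 0, 0.035, 0, 0, 0], [0, 0, 0.02, 0, 0, 0], [0, 0, 0.006, 0, 0, 0], [0, 0, 0, 0, 0, 0], [0, 0, 0, 0, 0, 0]]
  ]
}}

```text
clock: 17.6
tool_pos: [0.5941, -0.0124, 0.0675]
ee_rot: [0.189, 3.135, -0.0]
contact_force: [-0.5, 0.3, -2.5]
gripper_width: 0.568
gripper_force: 54.0
```

{"name": "servo_tool", "arguments": {
  "rows": [
    [[0, 0, 0.001, 0, 0, 0], [0, 0, 0, 0, 0, 0], [0, 0, 0, 0, 0, 0], [0, 0, -0.03, 0, 0, 0], [0, 0, -0.04, 0, 0, 0], [0, 0, -0.04, 0, 0, 0], [0.01, 0.045, 0, 0, 0, 0], [0.01, 0.045, 0, 0, 0, 0], [0.01, 0.045, 0, 0, 0, 0], [0.01, 0.045, 0, 0, 0, 0], [0.01, 0.045, 0, 0, 0, 0], [0.01, 0.045, 0, 0, 0, 0]]
  ],
  "hand": -0.46
}}

```text
clock: 18.6
tool_pos: [0.5723, 0.2086, 0.1553]
ee_rot: [0.192, 3.134, 0.001]
contact_force: [0.2, -0.0, -0.4]
gripper_width: 0.727
gripper_force: 0.0
```

```bash
python3 - <<'E'
from h import *
im={n:bot.camera(n) for n in C}; cv2.imwrite("pics/top7.png",im["top"]); print(*cores(im["top"]),sep="\n")
for p in((.655,.266),(.5225,.3585)): print(score(im["scene"],p))
plan((.5215,.356,.15,83),(.5215,.356,.006,83))
E
```

```text
(array([0.61  , 0.4415]), np.float64(0.82), np.int32(751))
(array([0.3735, 0.56  ]), np.float64(0.68), np.int32(217))
(array([0.6517, 0.265 ]), np.float64(0.12))
(array([0.5172, 0.3578]), np.float64(0.15))
at [0.5714 0.2123 0.1552] th 83.4 tilt z [ 0.002   0.0024 -1.    ] t 18.7 w 62.125934631876405
(0.5215, 0.356, 0.15, 83) turn 0.002 (1 rows) then shift [0.0838 0.1707 0.0065] rows 4
(0.5215, 0.356, 0.006, 83) turn -0.000 (0 rows) then shift [0.   0.   0.18] rows 4
```

{"name": "servo_tool", "arguments": {
  "rows": [
    [[0.021, 0.0427, 0, 0, 0, 0], [0.021, 0.0427, 0, 0, 0, 0], [0.021, 0.0427, 0, 0, 0, 0], [0.021, 0.0427, 0, 0, 0, 0], [0, 0, 0, 0, 0, 0], [0, 0, 0, 0, 0, 0], [0, 0, 0.04, 0, 0, 0], [0, 0, 0.04, 0, 0, 0], [0, 0, 0.02, 0, 0, 0], [0, 0, 0, 0, 0, 0], [0, 0, 0, 0, 0, 0]]
  ],
  "hand": -0.65
}}

```text
clock: 19.62
tool_pos: [0.5226, 0.3489, 0.0737]
ee_rot: [-0.194, -3.134, 0.002]
contact_force: [0.4, 1.1, -0.2]
gripper_width: 0.828
gripper_force: 0.0
```

```bash
python3 - <<'E'
from h import *
plan((.5215,.356,.075,83),(.5215,.356,.006,83))
E
```

```text
at [0.5226 0.3489 0.0737] th 82.9 tilt z [-0.0013 -0.001  -1.    ] t 19.6167 w 70.39059964588184
(0.5215, 0.356, 0.075, 83) turn -0.001 (1 rows) then shift [ 0.0024  0.0086 -0.0016] rows 1
(0.5215, 0.356, 0.006, 83) turn -0.000 (0 rows) then shift [0.     0.     0.0862] rows 2
```

{"name": "servo_tool", "arguments": {
  "rows": [
    [[0.0024, 0.0086, 0, 0, 0, 0], [0, 0, 0.03, 0, 0, 0], [0, 0, 0.03, 0, 0, 0], [0, 0, 0.0245, 0, 0, 0], [0, 0, 0, 0, 0, 0], [0, 0, 0, 0, 0, 0]]
  ]
}}

```text
clock: 20.12
tool_pos: [0.5217, 0.3581, 0.0074]
ee_rot: [0.192, 3.135, 0.001]
contact_force: [0.5, -0.8, -0.1]
gripper_width: 0.826
gripper_force: 0.0
```

{"name": "servo_tool", "arguments": {
  "rows": [
    [[0, 0, 0, 0, 0, 0], [0, 0, 0, 0, 0, 0], [0, 0, 0, 0, 0, 0], [0, 0, 0, 0, 0, 0], [0, 0, 0, 0, 0, 0]]
  ],
  "hand": 0.3
}}

```text
clock: 20.53
tool_pos: [0.523, 0.3585, 0.0092]
ee_rot: [0.191, 3.131, 0.003]
contact_force: [-0.4, -1.7, 6.8]
gripper_width: 0.573
gripper_force: 52.6
```

```bash
python3 - <<'E'
from h import *
x,y=cell(-1,-1); y-=.002; x-=.001; z=bot.observe()["tool_pos"]
plan((z[0],z[1],.155,83),(x,y,.155,83),(x,y,z[2]+.056,83))
E
```

```text
at [0.523  0.3585 0.0092] th 83.0 tilt z [ 0.0046  0.002  -1.    ] t 20.5333 w 48.71317477754795
(np.float64(0.5229505626460975), np.float64(0.35854789334647624), 0.155, 83) turn 0.000 (1 rows) then shift [ 0.      0.     -0.1823] rows 4
(np.float64(0.5847498215794772), np.float64(-0.09310071176578956), 0.155, 83) turn -0.000 (0 rows) then shift [-0.1455 -0.5509 -0.    ] rows 12
(np.float64(0.5847498215794772), np.float64(-0.09310071176578956), np.float64(0.06516050626614826), 83) turn -0.000 (0 rows) then shift [0.     0.     0.1123] rows 3
```

{"name": "servo_tool", "arguments": {
  "rows": [
    [[0, 0, -0.0456, 0, 0, 0], [0, 0, -0.0456, 0, 0, 0], [0, 0, -0.0456, 0, 0, 0], [0, 0, -0.0456, 0, 0, 0], [-0.0114, -0.0423, 0, 0, 0, 0], [-0.0114, -0.0423, 0, 0, 0, 0], [-0.0114, -0.0423, 0, 0, 0, 0], [-0.0114, -0.0423, 0, 0, 0, 0], [-0.0114, -0.0423, 0, 0, 0, 0], [-0.0114, -0.0423, 0, 0, 0, 0], [-0.0114, -0.0423, 0, 0, 0, 0], [-0.0114, -0.0423, 0, 0, 0, 0]]
  ]
}}

```text
clock: 21.53
tool_pos: [0.56, 0.0787, 0.1527]
ee_rot: [-0.191, -3.136, -0.0]
contact_force: [0.8, 0.0, -4.0]
gripper_width: 0.571
gripper_force: 53.9
```

{"name": "servo_tool", "arguments": {
  "rows": [
    [[-0.0114, -0.0423, 0, 0, 0, 0], [-0.0114, -0.0423, 0, 0, 0, 0], [-0.0114, -0.0423, 0, 0, 0, 0], [-0.0114, -0.0423, 0, 0, 0, 0], [-0.0114, -0.0423, 0, 0, 0, 0], [0, 0, 0, 0, 0, 0], [0, 0, 0, 0, 0, 0], [0, 0, 0, 0, 0, 0]]
  ]
}}

```text
clock: 22.2
tool_pos: [0.5843, -0.0929, 0.1523]
ee_rot: [-0.193, -3.134, -0.002]
contact_force: [-0.1, 0.1, -3.6]
gripper_width: 0.566
gripper_force: 53.8
```

```bash
python3 - <<'E'
from h import *
plan((.587,-.092,.15,83),(.587,-.092,.065,83))
im=bot.camera("top"); cv2.imwrite("pics/top8.png",im); print(*cores(im),sep="\n")
E
```

```text
at [ 0.5843 -0.0929  0.1523] th 83.0 tilt z [-0.0014  0.0011 -1.    ] t 22.2 w 48.121221563734984
(0.587, -0.092, 0.15, 83) turn -0.000 (1 rows) then shift [-0.0032  0.0015  0.0029] rows 1
(0.587, -0.092, 0.065, 83) turn -0.000 (0 rows) then shift [0.     0.     0.1062] rows 3
```

{"name": "servo_tool", "arguments": {
  "rows": [
    [[-0.0032, 0.0015, 0, 0, 0, 0], [0, 0, 0.04, 0, 0, 0], [0, 0, 0.035, 0, 0, 0], [0, 0, 0.02, 0, 0, 0], [0, 0, 0.0135, 0, 0, 0], [0, 0, 0, 0, 0, 0], [0, 0, 0, 0, 0, 0]]
  ]
}}

```text
clock: 22.83
tool_pos: [0.5885, -0.0914, 0.066]
ee_rot: [0.189, 3.135, -0.0]
contact_force: [-0.7, -1.0, -2.7]
gripper_width: 0.568
gripper_force: 55.0
```

{"name": "servo_tool", "arguments": {
  "rows": [
    [[0, 0, 0, 0, 0, 0], [0, 0, 0, 0, 0, 0], [0, 0, 0, 0, 0, 0], [0, 0, -0.03, 0, 0, 0], [0, 0, -0.04, 0, 0, 0], [0, 0, -0.04, 0, 0, 0], [0.01, 0.049, 0, 0, 0, 0], [0.01, 0.049, 0, 0, 0, 0], [0.01, 0.049, 0, 0, 0, 0], [0.01, 0.049, 0, 0, 0, 0], [0.01, 0.049, 0, 0, 0, 0], [0, 0, 0, 0, 0, 0]]
  ],
  "hand": -0.46
}}

```text
clock: 23.83
tool_pos: [0.5706, 0.1139, 0.1544]
ee_rot: [0.182, 3.136, 0.005]
contact_force: [-0.9, -0.8, -0.5]
gripper_width: 0.731
gripper_force: 0.0
```

```bash
python3 - <<'E'
from h import *
im={n:bot.camera(n) for n in C}; cv2.imwrite("pics/top9.png",im["top"]);cv2.imwrite("pics/scene9.png",im["scene"]); print(*cores(im["top"]),sep="\n")
print(score(im["scene"],(.655,.266)))
plan((.655,.265,.155,60),(.655,.265,.006,60))
E
```

```text
(array([0.6181, 0.2716]), np.float64(0.72), np.int32(485))
(array([0.307 , 0.1509]), np.float64(0.93), np.int32(427))
(array([0.6511, 0.2653]), np.float64(0.15))
at [0.5719 0.1086 0.1542] th 83.2 tilt z [ 0.0012 -0.0004 -1.    ] t 23.9333 w 61.74958117035225
(0.655, 0.265, 0.155, 60) turn 0.129 (4 rows) then shift [ 0.0078  0.2212 -0.0009] rows 5
(0.655, 0.265, 0.006, 60) turn -0.000 (0 rows) then shift [0.     0.     0.1862] rows 4
```

{"name": "servo_tool", "arguments": {
  "rows": [
    [[0, 0, 0, 0, 0, 0.0322], [0, 0, 0, 0, 0, 0.0322], [0, 0, 0, 0, 0, 0.0322], [0, 0, 0, 0, 0, 0.0322], [0.0016, 0.0443, 0, 0, 0, 0], [0.0016, 0.0443, 0, 0, 0, 0], [0.0016, 0.0443, 0, 0, 0, 0], [0.0016, 0.0443, 0, 0, 0, 0], [0.0016, 0.0443, 0, 0, 0, 0], [0, 0, 0, 0, 0, 0], [0, 0, 0, 0, 0, 0], [0, 0, 0, 0, 0, 0]]
  ],
  "hand": -0.55
}}

```text
clock: 24.93
tool_pos: [0.6555, 0.2615, 0.1533]
ee_rot: [-0.819, -3.032, 0.002]
contact_force: [-0.0, -1.0, -0.2]
gripper_width: 0.774
gripper_force: 0.0
```

```bash
python3 - <<'E'
from h import *
plan((.655,.265,.154,60),(.655,.265,.006,60))
print(score(bot.camera("scene"),(.655,.266)))
E
```

```text
at [0.6555 0.2615 0.1533] th 59.8 tilt z [-0.001  -0.0011 -1.    ] t 24.9333 w 65.82889448966137
(0.655, 0.265, 0.154, 60) turn -0.001 (1 rows) then shift [ 0.0027  0.0034 -0.0009] rows 1
(0.655, 0.265, 0.006, 60) turn -0.000 (0 rows) then shift [0.    0.    0.185] rows 4
(array([0.6507, 0.2645]), np.float64(0.1))
```

{"name": "servo_tool", "arguments": {
  "rows": [
    [[0.0027, 0.0034, 0, 0, 0, 0], [0, 0, 0.04, 0, 0, 0], [0, 0, 0.04, 0, 0, 0], [0, 0, 0.04, 0, 0, 0], [0, 0, 0.035, 0, 0, 0], [0, 0, 0.02, 0, 0, 0], [0, 0, 0.009, 0, 0, 0], [0, 0, 0, 0, 0, 0], [0, 0, 0, 0, 0, 0]]
  ]
}}

```text
clock: 25.73
tool_pos: [0.6556, 0.2663, 0.0072]
ee_rot: [0.819, 3.032, 0.001]
contact_force: [-0.0, -0.3, 0.5]
gripper_width: 0.78
gripper_force: 0.0
```

{"name": "servo_tool", "arguments": {
  "rows": [
    [[0, 0, 0, 0, 0, 0], [0, 0, 0, 0, 0, 0], [0, 0, 0, 0, 0, 0], [0, 0, 0, 0, 0, 0], [0, 0, 0, 0, 0, 0]]
  ],
  "hand": 0.3
}}

```text
clock: 26.15
tool_pos: [0.6569, 0.267, 0.009]
ee_rot: [0.816, 3.029, 0.003]
contact_force: [-1.1, -1.2, 6.1]
gripper_width: 0.566
gripper_force: 52.7
```

```bash
python3 - <<'E'
from h import *
x,y=cell(1,1); z=bot.observe()["tool_pos"]
plan((z[0],z[1],.155,60),(x,y,.155,60),(x,y,z[2]+.056,60))
E
```

```text
at [0.6569 0.267  0.009 ] th 59.8 tilt z [ 0.0044  0.0005 -1.    ] t 26.15 w 48.13410490131268
(np.float64(0.6568818179123196), np.float64(0.2669862641678712), 0.155, 60) turn -0.001 (1 rows) then shift [ 0.      0.     -0.1825] rows 4
(np.float64(0.6692501784205227), np.float64(0.06710071176578955), 0.155, 60) turn -0.000 (0 rows) then shift [-0.1383 -0.2087 -0.    ] rows 6
(np.float64(0.6692501784205227), np.float64(0.06710071176578955), np.float64(0.06502243004726443), 60) turn -0.000 (0 rows) then shift [0.     0.     0.1125] rows 3
```

{"name": "servo_tool", "arguments": {
  "rows": [
    [[0, 0, -0.0456, 0, 0, 0], [0, 0, -0.0456, 0, 0, 0], [0, 0, -0.0456, 0, 0, 0], [0, 0, -0.0456, 0, 0, 0], [-0.023, -0.0348, 0, 0, 0, 0], [-0.023, -0.0348, 0, 0, 0, 0], [-0.023, -0.0348, 0, 0, 0, 0], [-0.023, -0.0348, 0, 0, 0, 0], [-0.023, -0.0348, 0, 0, 0, 0], [-0.023, -0.0348, 0, 0, 0, 0], [0, 0, 0, 0, 0, 0], [0, 0, 0, 0, 0, 0]]
  ]
}}

```text
clock: 27.15
tool_pos: [0.6662, 0.0649, 0.152]
ee_rot: [-0.823, -3.031, -0.0]
contact_force: [-1.3, 0.4, -2.4]
gripper_width: 0.567
gripper_force: 53.4
```

```bash
python3 - <<'E'
from h import *
plan((.6692,.067,.15,60),(.6692,.067,.065,60))
E
```

```text
at [0.6662 0.0649 0.152 ] th 59.6 tilt z [-0.001   0.0005 -1.    ] t 27.15 w 48.1528260461112
(0.6692, 0.067, 0.15, 60) turn -0.002 (1 rows) then shift [-0.0019  0.0042  0.0025] rows 1
(0.6692, 0.067, 0.065, 60) turn -0.000 (0 rows) then shift [0.     0.     0.1062] rows 3
```

{"name": "servo_tool", "arguments": {
  "rows": [
    [[-0.0019, 0.0042, 0, 0, 0, 0], [0, 0, 0.04, 0, 0, 0], [0, 0, 0.035, 0, 0, 0], [0, 0, 0.02, 0, 0, 0], [0, 0, 0.0135, 0, 0, 0], [0, 0, 0, 0, 0, 0], [0, 0, 0, 0, 0, 0]]
  ]
}}

```text
clock: 27.73
tool_pos: [0.67, 0.0708, 0.0658]
ee_rot: [0.814, 3.033, 0.001]
contact_force: [-1.0, -0.4, -2.4]
gripper_width: 0.568
gripper_force: 54.4
```

{"name": "servo_tool", "arguments": {
  "rows": [
    [[0, 0, 0, 0, 0, 0], [0, 0, 0, 0, 0, 0], [0, 0, 0, 0, 0, 0], [0, 0, -0.03, 0, 0, 0], [0, 0, -0.04, 0, 0, 0], [0, 0, -0.04, 0, 0, 0], [0.036, 0.03, 0, 0, 0, 0], [0.036, 0.03, 0, 0, 0, 0], [0.036, 0.03, 0, 0, 0, 0], [0.036, 0.03, 0, 0, 0, 0], [0.036, 0.03, 0, 0, 0, 0], [0.036, 0.03, 0, 0, 0, 0]]
  ],
  "hand": -0.46
}}

```text
clock: 28.73
tool_pos: [0.5921, 0.282, 0.1544]
ee_rot: [0.818, 3.032, 0.001]
contact_force: [0.4, -0.1, 0.1]
gripper_width: 0.728
gripper_force: 0.0
```

```bash
python3 - <<'E'
from h import *
im={n:bot.camera(n) for n in C}; cv2.imwrite("pics/top10.png",im["top"]);cv2.imwrite("pics/scene10.png",im["scene"])
a=cv2.resize(im["top"][140:275,270:415],(560,521),interpolation=2);b=cv2.resize(im["scene"][190:285,265:390],(700,532),interpolation=2)
b=cv2.resize(b,(240,182)); c=np.zeros((521,240,3),np.uint8); c[:182]=b
cv2.imwrite("pics/c10.png",np.hstack([a,c]))
E
```

```text
(no output)
```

View pics/c10.png

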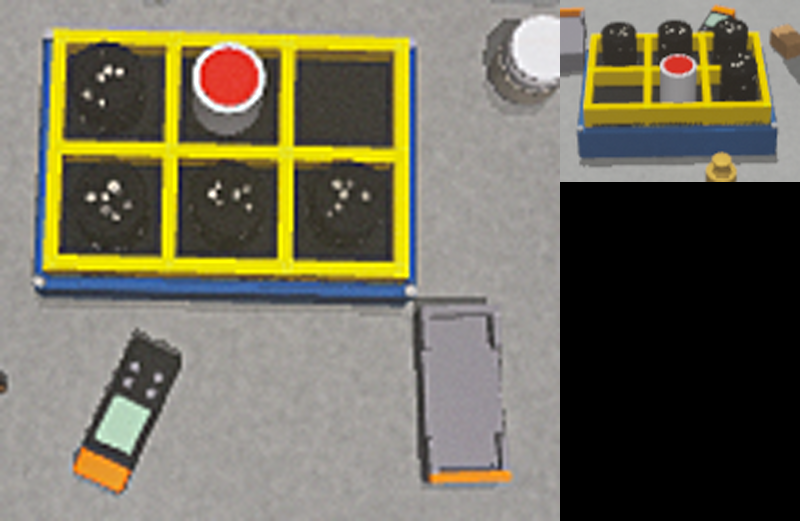

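Carrier: all four cores stand in separate cells, ref3 is untouched, cell (+40, -80) is empty. The logger (crop ~(125,410)) is unmoved, with its orange head toward the robot. Now precise logger and cradle fits.

```bash
cat > lg.py <<'E'
from h import *
def loggerfit(im,z0,p0,uv):
    hsv=cv2.cvtColor(im,cv2.COLOR_BGR2HSV); H,S,V=[hsv[...,i] for i in range(3)]
    m=(im.max(2)<62)|((H>4)&(H<19)&(S>150)&(V>110))|((H>45)&(H<90)&(S>25)&(V>60))
    w=hullmask("top",box(*p0,.13,.064,z0,z0+.032))>0
    m=comp(m&w,uv,5); org=((H>4)&(H<19)&(S>150)&(V>110)&w); yy,xx=np.nonzero(org)
    return fit(lambda p:box(*p,.104,.038,z0,z0+.032),{"top":m},p0,(.004,.004,.06)),(xx.mean(),yy.mean())
E
python3 - <<'E'
from lg import *
for f in("top0","top4","top10"):
    im=cv2.imread(f"pics/{f}.png")
    print(f,*loggerfit(im,0,(.449,.0595,2.72),(303,247)))
im=cv2.imread("pics/top10.png").astype(float)
# orange wall of cradle
for f in("top0","top10"):
    i0=cv2.imread(f"pics/{f}.png"); h=cv2.cvtColor(i0,cv2.COLOR_BGR2HSV); m=((h[...,0]>4)&(h[...,0]<22)&(h[...,1]>110)&(h[...,2]>80)); w=np.zeros_like(m); w[255:272,373:410]=1; m&=w
    yy,xx=np.nonzero(m); print(xx.mean(),yy.mean(),len(xx),"wall mid@.037",ray("top",(xx.mean(),yy.mean()),.037))
    print(fit(lambda p:box(*p,.007,.056,.033,.037),{"top":m.astype(float)},[.406,-.181,3.18],(.003,.003,.05)))
g=lambda c:ray("top",(270+(c[0]+.5)/3.862-.5,140+(c[1]+.5)/3.862-.5),.037)[:2]
for a,b in(((425,310),(436,470)),((495,303),(507,470)),((435,484),(511,480))): print(g(a),g(b),np.arctan2(*(g(a)-g(b))[::-1]))
# purple-ness mask of cradle
d=im[...,0]-im[...,1]; print(d[225:255,385:398].mean(),d[225:255,415:425].mean(),im[240,390],im[240,420])
E
```

```text
top0 (array([0.449 , 0.0597, 2.7217]), np.float64(0.06134441045989364)) (np.float64(295.80645161290323), np.float64(261.38709677419354))
top4 (array([0.452 , 0.0347, 3.0412]), np.float64(0.831840845209678)) (np.float64(nan), np.float64(nan))
top10 (array([0.449 , 0.0598, 2.7132]), np.float64(0.07190550270523287)) (np.float64(295.80645161290323), np.float64(261.38709677419354))
391.62295081967216 263.04918032786884 61 wall mid@.037 [ 0.4058 -0.1805  0.037 ]
(array([ 0.4059, -0.1795,  3.1502]), np.float64(0.057402000372740264))
391.62295081967216 263.04918032786884 61 wall mid@.037 [ 0.4058 -0.1805  0.037 ]
(array([ 0.4059, -0.1795,  3.1502]), np.float64(0.057402000372740264))
[ 0.5223 -0.1514] [ 0.4103 -0.1562] 0.04280622016527177
[ 0.5274 -0.2013] [ 0.4104 -0.2057] 0.037418646205680146
[ 0.4007 -0.1552] [ 0.4035 -0.2082] 1.6235281047477836
6.156410256410257 -2.3766666666666665 [151. 144. 148.] [148. 152. 152.]lg.py:7: RuntimeWarning: Mean of empty slice.
  return fit(lambda p:box(*p,.104,.038,z0,z0+.032),{"top":m},p0,(.004,.004,.06)),(xx.mean(),yy.mean())
  ret = ret.dtype.type(ret / rcount)
```

```bash
python3 - <<'E'
from lg import *
i0=cv2.imread("pics/top10.png"); h=cv2.cvtColor(i0,cv2.COLOR_BGR2HSV); org=((h[...,0]>4)&(h[...,0]<22)&(h[...,1]>110)&(h[...,2]>80))
im=cv2.GaussianBlur(i0.astype(np.float32),(3,3),.7); d=im[...,0]-im[...,1]
for thr in(1.5,3):
    m=(d>thr)|org; w=np.zeros((400,640),bool); w[216:272,370:412]=1; m=comp(m&w,(390,242),3); 
    print(m.sum(),fit(lambda p:box(*p,.124,.056,.025,.037),{"top":m},[.463,-.179,3.18],(.003,.003,.05)))
    yy,xx=np.nonzero(m); print(xx.min(),xx.max(),yy.min(),yy.max())
plan((.449,.0595,.05,155.5-90),(.449,.0595,-.016,155.5-90))
E
```

```text
974.0 (array([ 0.4639, -0.1784,  3.1714]), np.float64(0.07857286424239081))
379 402 219 266
934.0 (array([ 0.4639, -0.1783,  3.1735]), np.float64(0.0795997539859015))
379 402 219 266
at [0.5898 0.2861 0.1543] th 60.2 tilt z [-0.0001  0.0024 -1.    ] t 28.8333 w 61.91736556636457
(0.449, 0.0595, 0.05, 65.5) turn -0.029 (1 rows) then shift [ 0.0427 -0.3307  0.1304] rows 8
(0.449, 0.0595, -0.016, 65.5) turn -0.000 (0 rows) then shift [0.     0.     0.0825] rows 2
```

{"name": "servo_tool", "arguments": {
  "rows": [
    [[0, 0, 0, 0, 0, -0.03], [0.0053, -0.0413, 0, 0, 0, 0], [0.0053, -0.0413, 0, 0, 0, 0], [0.0053, -0.0413, 0, 0, 0, 0], [0.0053, -0.0413, 0, 0, 0, 0], [0.0053, -0.0413, 0, 0, 0, 0], [0.0053, -0.0413, 0, 0, 0, 0], [0.0053, -0.0413, 0, 0, 0, 0], [0.0053, -0.0413, 0, 0, 0, 0], [0, 0, 0.03, 0, 0, 0], [0, 0, 0.03, 0, 0, 0], [0, 0, 0, 0, 0, 0]]
  ],
  "hand": -0.29
}}

```text
clock: 29.83
tool_pos: [0.4488, 0.0535, 0.1035]
ee_rot: [-0.676, -3.062, 0.001]
contact_force: [-1.1, -0.4, -0.6]
gripper_width: 0.643
gripper_force: 0.0
```

{"name": "servo_tool", "arguments": {
  "rows": [
    [[0, 0, 0.03, 0, 0, 0], [0, 0, 0, 0, 0, 0], [0, 0, 0, 0, 0, 0], [0, 0, 0, 0, 0, 0]]
  ]
}}

```text
clock: 30.17
tool_pos: [0.4518, 0.0546, 0.0826]
ee_rot: [0.673, 3.067, 0.0]
contact_force: [-0.2, -0.3, 0.2]
gripper_width: 0.643
gripper_force: 0.0
```

```bash
python3 - <<'E'
from h import *
plan((.449,.0595,.05,65.5),(.449,.0595,-.012,65.5))
E
```

```text
at [0.4518 0.0546 0.0826] th 65.3 tilt z [ 0.0014 -0.0002 -1.    ] t 30.1667 w 54.688792786712234
(0.449, 0.0595, 0.05, 65.5) turn -0.001 (1 rows) then shift [0.0057 0.0041 0.0408] rows 1
(0.449, 0.0595, -0.012, 65.5) turn -0.000 (0 rows) then shift [0.     0.     0.0775] rows 2
```

{"name": "servo_tool", "arguments": {
  "rows": [
    [[0.0057, 0.0041, 0, 0, 0, 0], [0, 0, 0, 0, 0, 0], [0, 0, 0.03, 0, 0, 0], [0, 0, 0.03, 0, 0, 0], [0, 0, 0.03, 0, 0, 0], [0, 0, 0.02, 0, 0, 0], [0, 0, 0.005, 0, 0, 0], [0, 0, 0, 0, 0, 0], [0, 0, 0, 0, 0, 0], [0, 0, 0, 0, 0, 0]]
  ]
}}

```text
clock: 31.0
tool_pos: [0.449, 0.0596, -0.0093]
ee_rot: [0.673, 3.066, 0.0]
contact_force: [0.7, -0.6, -0.1]
gripper_width: 0.645
gripper_force: 0.0
```

```bash
python3 - <<'E'
from h import *
im={n:bot.camera(n) for n in C}
cv2.imwrite("pics/scene11.png",im["scene"])
plan((.449,.0595,-.018,65.5))
print(bot.observe()["contact_force"])
a=cv2.resize(im["scene"][140:220,300:400],(500,400),interpolation=2);b=cv2.resize(im["top"][225:285,270:330],(300,400),interpolation=2);cv2.imwrite("pics/c11.png",np.hstack([a,b]))
E
```

```text
at [ 0.449   0.0595 -0.0093] th 65.2 tilt z [ 0.0024 -0.0003 -1.    ] t 31.1 w 54.717118264042476
(0.449, 0.0595, -0.018, 65.5) turn -0.001 (1 rows) then shift [ 0.     -0.      0.0109] rows 1
[ 0.3275  0.2877 -1.0315]
```

View pics/c11.png

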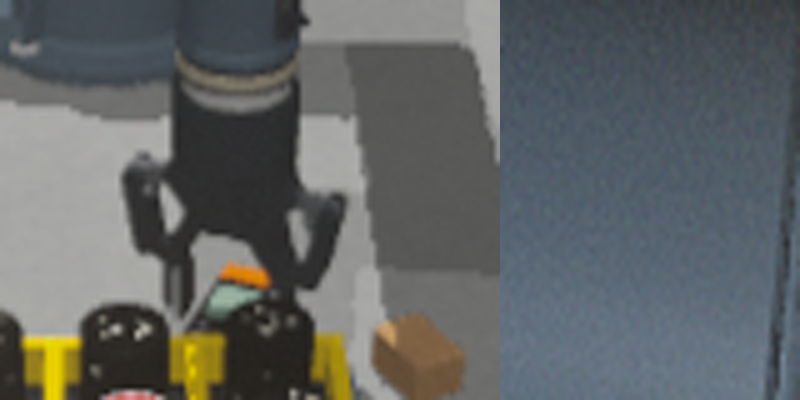

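{"name": "servo_tool", "arguments": {
  "rows": [
    [[0, 0, 0.006, 0, 0, -0.001], [0, 0, 0.005, 0, 0, 0], [0, 0, 0, 0, 0, 0], [0, 0, 0, 0, 0, 0]]
  ]
}}

```text
clock: 31.43
tool_pos: [0.448, 0.0595, -0.0194]
ee_rot: [-0.669, -3.069, 0.0]
contact_force: [0.0, -0.1, -0.6]
gripper_width: 0.642
gripper_force: 0.0
```

{"name": "servo_tool", "arguments": {
  "rows": [
    [[0, 0, 0, 0, 0, 0], [0, 0, 0, 0, 0, 0], [0, 0, 0, 0, 0, 0], [0, 0, 0, 0, 0, 0], [0, 0, 0, 0, 0, 0]]
  ],
  "hand": 0.4,
  "force": 40
}}

```text
clock: 31.85
tool_pos: [0.448, 0.0595, -0.0191]
ee_rot: [-0.669, -3.069, 0.0]
contact_force: [-0.3, -0.0, 1.8]
gripper_width: 0.436
gripper_force: 41.2
```

```bash
python3 - <<'E'
from h import *
o=bot.observe(); p=o["tool_pos"]; print(o["contact_force"])
L=np.array([.449,.0597]); a0=2.717; Cc=np.array([.4640,-.1783]); a1=3.176
off=L-p[:2]; d=a1-a0; r=np.array([[np.cos(d),-np.sin(d)],[np.sin(d),np.cos(d)]])@off
M=R.from_rotvec(o["ee_rot"]).as_matrix(); th=np.degrees(np.arctan2(M[1,1],M[0,1])); print("off",off,"rot",r)
print("note logger theta after grip",th, "expected",np.degrees(a0)-90)
x,y=Cc-r
plan((p[0],p[1],.07,None),(x,y,.07,np.degrees(a1)-90),(x,y,p[2]+.025,np.degrees(a1)-90))
E
```

```text
[-0.3268 -0.0455  1.816 ]
off [0.001  0.0002] rot [0.0008 0.0006]
note logger theta after grip 65.4154329753708 expected 65.67263293704468
at [ 0.448   0.0595 -0.0191] th 65.4 tilt z [-0.0002 -0.     -1.    ] t 31.85 w 37.06063797730378
(np.float64(0.4480281393585815), np.float64(0.05954839662270744), 0.07, None) turn -0.000 (0 rows) then shift [ 0.      0.     -0.1114] rows 3
(np.float64(0.4631958989789535), np.float64(-0.17886649645920952), 0.07, np.float64(91.97139573354946)) turn -0.148 (4 rows) then shift [-0.0087 -0.2985 -0.    ] rows 6
(np.float64(0.4631958989789535), np.float64(-0.17886649645920952), np.float64(0.0059126775981274), np.float64(91.97139573354946)) turn -0.000 (0 rows) then shift [0.     0.     0.0801] rows 2
```

{"name": "servo_tool", "arguments": {
  "rows": [
    [[0, 0, -0.037, 0, 0, 0], [0, 0, -0.037, 0, 0, 0], [0, 0, -0.037, 0, 0, 0], [0, 0, 0, 0, 0, -0.037], [0, 0, 0, 0, 0, -0.037], [0, 0, 0, 0, 0, -0.037], [0, 0, 0, 0, 0, -0.037], [-0.0014, -0.0427, 0, 0, 0, 0], [-0.0014, -0.0427, 0, 0, 0, 0], [-0.0014, -0.0427, 0, 0, 0, 0], [-0.0014, -0.0427, 0, 0, 0, 0], [-0.0014, -0.0427, 0, 0, 0, 0]]
  ]
}}

```text
clock: 32.85
tool_pos: [0.4595, -0.1123, 0.0693]
ee_rot: [0.057, -3.141, -0.001]
contact_force: [0.8, 0.4, -2.0]
gripper_width: 0.436
gripper_force: 41.2
```

{"name": "servo_tool", "arguments": {
  "rows": [
    [[-0.0014, -0.0427, 0, 0, 0, 0], [-0.0014, -0.0427, 0, 0, 0, 0], [0, 0, 0, 0, 0, 0], [0, 0, 0, 0, 0, 0], [0, 0, 0, 0, 0, 0], [0, 0, 0, 0, 0, 0]]
  ]
}}

```text
clock: 33.35
tool_pos: [0.4635, -0.1776, 0.0692]
ee_rot: [0.058, -3.139, -0.002]
contact_force: [0.4, 0.1, -1.8]
gripper_width: 0.431
gripper_force: 41.2
```

```bash
python3 - <<'E'
from lg import *
plan((.4632,-.1789,.07,91.97),(.4632,-.1789,.0145,91.97),(.4632,-.1789,.006,91.97))
E
```

```text
at [ 0.4635 -0.1776  0.0692] th 92.1 tilt z [-0.0019  0.0015 -1.    ] t 33.35 w 36.671591450027236
(0.4632, -0.1789, 0.07, 91.97) turn 0.001 (1 rows) then shift [ 0.0005 -0.0016 -0.001 ] rows 1
(0.4632, -0.1789, 0.0145, 91.97) turn -0.000 (0 rows) then shift [0.     0.     0.0694] rows 2
(0.4632, -0.1789, 0.006, 91.97) turn -0.000 (0 rows) then shift [0.     0.     0.0106] rows 1
```

{"name": "servo_tool", "arguments": {
  "rows": [
    [[0.0005, -0.0016, 0, 0, 0, 0], [0, 0, 0.03, 0, 0, 0], [0, 0, 0.025, 0, 0, 0], [0, 0, 0.005, 0, 0, 0], [0, 0, 0, 0, 0, 0], [0, 0, 0, 0, 0, 0]]
  ]
}}

```text
clock: 33.85
tool_pos: [0.4643, -0.1798, 0.0218]
ee_rot: [0.058, -3.141, -0.0]
contact_force: [0.8, 0.1, -0.6]
gripper_width: 0.437
gripper_force: 41.2
```

{"name": "servo_tool", "arguments": {
  "rows": [
    [[0, 0, 0.006, 0, 0, 0], [0, 0, 0, 0, 0, 0], [0, 0, 0.004, 0, 0, 0], [0, 0, 0, 0, 0, 0], [0, 0, 0, 0, 0, 0]]
  ]
}}

```text
clock: 34.27
tool_pos: [0.4642, -0.1805, 0.0138]
ee_rot: [-0.056, 3.141, -0.0]
contact_force: [-0.3, 0.0, -1.0]
gripper_width: 0.438
gripper_force: 41.2
```

{"name": "servo_tool", "arguments": {
  "rows": [
    [[0.0008, 0.0015, 0, 0, 0, 0], [0, 0, 0.005, 0, 0, 0], [0, 0, 0.004, 0, 0, 0], [0, 0, 0, 0, 0, 0], [0, 0, 0, 0, 0, 0]]
  ]
}}

```text
clock: 34.68
tool_pos: [0.4634, -0.1792, 0.0061]
ee_rot: [0.056, -3.141, -0.001]
contact_force: [0.6, -0.4, -1.4]
gripper_width: 0.434
gripper_force: 41.3
```

{"name": "servo_tool", "arguments": {
  "rows": [
    [[0, 0, 0.0012, 0, 0, 0], [0, 0, 0, 0, 0, 0], [0, 0, 0, 0, 0, 0]]
  ]
}}

```text
clock: 34.93
tool_pos: [0.4635, -0.1792, 0.0059]
ee_rot: [-0.056, 3.141, -0.0]
contact_force: [-1.1, 0.6, 4.5]
gripper_width: 0.434
gripper_force: 41.9
```

{"name": "servo_tool", "arguments": {
  "rows": [
    [[0, 0, 0, 0, 0, 0], [0, 0, 0, 0, 0, 0], [0, 0, 0, 0, 0, 0], [0, 0, 0, 0, 0, 0], [0, 0, -0.03, 0, 0, 0], [0, 0, -0.045, 0, 0, 0], [0, 0, -0.045, 0, 0, 0], [0, 0, -0.045, 0, 0, 0], [0, 0.05, -0.01, 0, 0, 0], [0, 0.05, -0.01, 0, 0, 0], [0, 0.05, -0.01, 0, 0, 0], [0, 0.05, -0.01, 0, 0, 0]]
  ],
  "hand": -0.2
}}

```text
clock: 35.93
tool_pos: [0.4573, -0.018, 0.17]
ee_rot: [-0.054, 3.141, 0.0]
contact_force: [0.7, 0.5, -0.1]
gripper_width: 0.602
gripper_force: 0.0
```

{"name": "servo_tool", "arguments": {
  "rows": [
    [[0, 0.05, -0.01, 0, 0, 0], [0, 0.05, -0.01, 0, 0, 0], [0, 0.05, -0.01, 0, 0, 0], [0, 0.05, -0.01, 0, 0, 0], [0, 0.05, 0, 0, 0, 0], [0, 0.05, 0, 0, 0, 0], [0, 0, 0, 0, 0, 0]]
  ]
}}

```text
clock: 36.52
tool_pos: [0.4485, 0.2268, 0.2018]
ee_rot: [-0.067, 3.139, 0.005]
contact_force: [-0.6, 0.9, -0.2]
gripper_width: 0.603
gripper_force: 0.0
```

```bash
python3 - <<'E'
from lg import *
im={n:bot.camera(n) for n in C}
for n in C: cv2.imwrite(f"pics/{n}12.png",im[n])
print(loggerfit(im["top"],.025,(.464,-.179,3.176),proj("top",[.464,-.179,.05])[0]))
print(*cores(im["top"]),bot.observe()["tool_pos"])
a=cv2.resize(im["top"][205:275,365:415],(386,540),interpolation=2)
b=cv2.resize(im["top"][185:240,455:505],(412,540)[:2],interpolation=0)
cv2.imwrite("pics/c12.png",np.hstack([a,b]))
E
```

```text
((array([ 0.4567, -0.1753,  3.2408]), np.float64(0.3796115169026639)), (np.float64(392.07142857142856), np.float64(259.2922077922078)))
[0.4484 0.2218 0.2012]
```

View pics/c12.png

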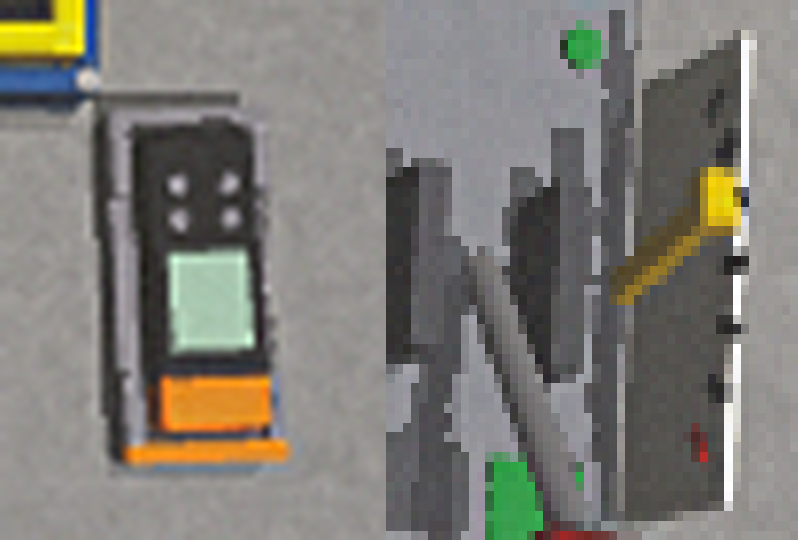

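Logger sits flat in the cradle, head at the orange end. Now measure the pointer (tip block at about (495,205) in the top view) against the idle knob with the same camera.

```bash
cat > lv.py <<'E'
from h import *
psi=-.12; ex=np.array([np.cos(psi),np.sin(psi)]); ey=np.array([-ex[1],ex[0]])
def cm(im,lo,hi,s,v):
    h=cv2.cvtColor(im,cv2.COLOR_BGR2HSV); return (h[...,0]>=lo)&(h[...,0]<=hi)&(h[...,1]>s)&(h[...,2]>v)
def cent(m,uv,r):
    w=np.zeros(m.shape,bool); x,y=map(int,uv); w[y-r:y+r+1,x-r:x+r+1]=1; yy,xx=np.nonzero(m&w); return np.array([xx.mean(),yy.mean()]),len(xx)
def knob(im,guess,n="top"):
    m=cm(im,0,6,120,60)|cm(im,174,180,120,60); return cent(m,proj(n,guess)[0],11)
E
python3 - <<'E'
from lv import *
t=cv2.imread("pics/top12.png"); s=cv2.imread("pics/scene12.png")
kt,_=knob(t,[.449,-.359,.19]); ks,_=knob(s,[.449,-.359,.19],"scene"); k=tri(ks,kt); print("knob",kt,ks,k)
for v in(60,140,190):
    a,na=cent(cm(t,20,35,120,v),(495,205),12); print("top",v,a,na)
    b,nb=cent(cm(s,20,35,120,v),(178,195),14); print("scene",v,b,nb)
m=cm(s,18,38,100,50); w=np.zeros_like(m); w[170:215,160:200]=1; yy,xx=np.nonzero(m&w)
for r in range(yy.min(),yy.max()+1):
    q=xx[yy==r]; print(r,q.min() if len(q) else '',q.max() if len(q) else '', s[r,q,2].round() if len(q) else '')
E
```

```text
knob [480.4336 244.1818] [201.6413 159.6848] [ 0.4474 -0.3581  0.193 ]
top 60 [491.4068 207.9153] 59
scene 60 [178.7162 192.3108] 74
top 140 [492.641  207.0256] 39
scene 140 [176.3333 185.6   ] 15
top 190 [495.1579 204.8421] 19
scene 190 [176.5    185.3333] 12
183 177 178 [169 136]
184 175 179 [182 211 218 212 140]
185 175 179 [214 228 230 210 138]
186 175 179 [227 230 230 172 117]
187 174 179 [167 190 192 192 133 108]
188 174 179 [ 86 132 139 139 119 109]
189 175 179 [126 138 140 120 109]
190 176 179 [128 138 125 111]
191 177 179 [137 134 115]
192 177 180 [134 139 118 109]
193 177 180 [126 138 126 111]
194 178 180 [136 134 114]
195 178 181 [131 138 122 110]
196 178 181 [123 137 127 112]
197 179 181 [136 134 114]
198 179 182 [126 138 123 110]
199 180 182 [137 128 112]
200 180 183 [136 134 114 108]
201 180 183 [126 138 122 110]
202 181 183 [137 128 112]
203 181 183 [136 136 122]
```

```bash
python3 - <<'E'
from lv import *
k=np.array([.4474,-.3581,.193]); T=tri((176.7,185.4),(495.16,204.84)); print(T)
# hinge from idle knob (bias included)
h=k-np.r_[ex*.13*np.sin(-.75),.13*np.cos(.75)]; print("hinge",h)
d=T-h; x,y,z=d[:2]@ex,d[:2]@ey,d[2]; print("tip unit",x,y,z,np.hypot(x,z),"p",np.arctan2(x,z)+.75)
# knob initial
k1=tri((181.62,184.54),(486.04,177.82)); d=k1-h; print("knob init",d[:2]@ex,d[:2]@ey,d[2],np.hypot(d[:2]@ex,d[2]),np.arctan2(d[:2]@ex,d[2])+.75)
for psi in(-.11,-.13):
    ex=np.array([np.cos(psi),np.sin(psi)]); h=k-np.r_[ex*.13*np.sin(-.75),.13*np.cos(.75)]; d=T-h; print(psi,np.arctan2(d[:2]@ex,d[2])+.75)
# top-cam-only: predicted tip pixel vs p
ex=np.array([np.cos(-.12),np.sin(-.12)]);ey=np.array([-ex[1],ex[0]]);h=k-np.r_[ex*.13*np.sin(-.75),.13*np.cos(.75)]
for p in(.8,.85,.9,.95,1.0):
    q=h+np.r_[ex*.075*np.sin(p-.75)-ey*.042,.075*np.cos(p-.75)]; print(p,proj("top",q),proj("scene",q))
plan((.49,-.15,.28,83),(k[0],k[1],.28,83),(k[0],k[1],.146,83))
E
```

```text
[ 0.5434 -0.411   0.1689]
hinge [ 0.5354 -0.3687  0.0979]
tip unit 0.013054839646722233 -0.04104277714400621 0.07102629457513673 0.072216087953279 p 0.9317740436766413
knob init 0.0664182432740849 -0.0006669219587033415 0.10976214365687015 0.12829306769957183 1.2941688677409093
-0.11 0.9261093810495836
-0.13 0.9372887611867063
0.8 [[496.3902 208.4025]] [[177.4906 182.4003]]
0.85 [[496.3985 206.8932]] [[177.0291 183.2265]]
0.9 [[496.3709 205.407 ]] [[176.5807 184.1108]]
0.95 [[496.3075 203.9484]] [[176.147  185.0513]]
1.0 [[496.2088 202.5216]] [[175.7291 186.0456]]
at [0.4484 0.2218 0.2012] th 92.3 tilt z [-0.0004 -0.0005 -1.    ] t 36.6167 w 50.84381275684989
(0.49, -0.15, 0.28, 83) turn 0.052 (2 rows) then shift [-0.1082 -0.455  -0.0985] rows 10
(np.float64(0.4474), np.float64(-0.3581), 0.28, 83) turn -0.000 (0 rows) then shift [ 0.0212 -0.2647 -0.    ] rows 6
(np.float64(0.4474), np.float64(-0.3581), 0.146, 83) turn -0.000 (0 rows) then shift [0.     0.     0.1675] rows 4
```

{"name": "servo_tool", "arguments": {
  "rows": [
    [[0, 0, -0.02, 0, 0, 0.026], [0, 0, -0.02, 0, 0, 0.026], [-0.0055, -0.045, -0.006, 0, 0, 0], [-0.0055, -0.045, -0.006, 0, 0, 0], [-0.0055, -0.045, -0.006, 0, 0, 0], [-0.0055, -0.045, -0.006, 0, 0, 0], [-0.0055, -0.045, -0.006, 0, 0, 0], [-0.0055, -0.045, -0.006, 0, 0, 0], [-0.0055, -0.045, -0.006, 0, 0, 0], [-0.0055, -0.045, -0.006, 0, 0, 0], [-0.0055, -0.045, -0.006, 0, 0, 0], [-0.0055, -0.045, -0.006, 0, 0, 0]]
  ],
  "hand": -0.18
}}

```text
clock: 37.62
tool_pos: [0.4453, -0.1454, 0.2814]
ee_rot: [-0.205, -3.134, -0.0]
contact_force: [0.8, 0.5, -0.1]
gripper_width: 0.585
gripper_force: 0.0
```

{"name": "servo_tool", "arguments": {
  "rows": [
    [[-0.0055, -0.045, 0, 0, 0, 0], [-0.0055, -0.045, 0, 0, 0, 0], [-0.0055, -0.045, 0, 0, 0, 0], [-0.0055, -0.045, 0, 0, 0, 0], [-0.0055, -0.045, 0, 0, 0, 0], [-0.0055, -0.045, 0, 0, 0, 0], [0, 0, 0, 0, 0, 0], [0, 0, 0, 0, 0, 0], [0, 0, 0, 0, 0, 0]]
  ]
}}

```text
clock: 38.37
tool_pos: [0.444, -0.3599, 0.2807]
ee_rot: [-0.204, -3.133, -0.003]
contact_force: [0.5, 0.7, -0.2]
gripper_width: 0.59
gripper_force: 0.0
```

```bash
python3 - <<'E'
from lv import *
plan((.4455,-.3575,.28,83),(.4455,-.3575,.146,83))
h=np.array([.5354,-.3687,.0979])
for p in(.8,.85,.9,.95,1.0,1.05):
    o=[]
    for n in C:
        q=[proj(n,h+np.r_[ex*r*np.sin(p-.75)-ey*.042,r*np.cos(p-.75)])[0] for r in(.03,.065)]; d=q[1]-q[0]; o+=[round(d[0]/d[1],3),q[0].round(1)]
    print(p,o)
t=cv2.imread("pics/top12.png"); m=cm(t,18,38,100,50)
for r in range(196,218):
    q=np.nonzero(m[r,470:510])[0]+470
    if len(q): print(r,q.min(),q.max(),t[r,q,2])
E
```

```text
at [ 0.444  -0.3599  0.2807] th 82.5 tilt z [-0.0015  0.0021 -1.    ] t 38.3667 w 50.17026524060064
(0.4455, -0.3575, 0.28, 83) turn -0.003 (1 rows) then shift [-0.0014  0.0033  0.0009] rows 1
(0.4455, -0.3575, 0.146, 83) turn -0.000 (0 rows) then shift [0.     0.     0.1675] rows 4
0.8 [np.float64(0.251), array([180.8, 195.6]), np.float64(-2.302), array([488.1, 212. ])]
0.85 [np.float64(0.283), array([180.6, 195.9]), np.float64(-1.827), array([488.2, 211.4])]
0.9 [np.float64(0.319), array([180.5, 196.3]), np.float64(-1.515), array([488.1, 210.8])]
0.95 [np.float64(0.357), array([180.3, 196.7]), np.float64(-1.293), array([488.1, 210.3])]
1.0 [np.float64(0.4), array([180.1, 197. ]), np.float64(-1.127), array([488.1, 209.7])]
1.05 [np.float64(0.448), array([180. , 197.5]), np.float64(-0.996), array([488. , 209.2])]
202 493 496 [127 217 207 162]
203 493 497 [167 246 238 240 227]
204 492 497 [ 81 161 237 230 233 111]
205 493 497 [161 239 227 231 176]
206 491 497 [ 88 162 239 227 232 239]
207 490 497 [ 83  86  87 155 217 207 209 237]
208 488 496 [ 89  84  85  86 119 146 135 134 128]
209 487 492 [ 88  82  87 119 152 152]
210 485 492 [ 77  81  80  87 123 151 145 112]
211 484 490 [ 92  86  87  92 134 148 125]
212 483 488 [ 82  85  85 119 154 148]
213 483 488 [ 87  87 122 149 148 115]
214 483 486 [ 88 143 150 109]
215 482 484 [ 99 134 153]
```

{"name": "servo_tool", "arguments": {
  "rows": [
    [[-0.0014, 0.0033, 0, 0, 0, -0.003], [0, 0, 0, 0, 0, 0], [0, 0, 0.04, 0, 0, 0], [0, 0, 0.04, 0, 0, 0], [0, 0, 0.04, 0, 0, 0], [0, 0, 0.03, 0, 0, 0], [0, 0, 0.018, 0, 0, 0], [0, 0, 0, 0, 0, 0], [0, 0, 0, 0, 0, 0], [0, 0, 0, 0, 0, 0]]
  ]
}}

```text
clock: 39.2
tool_pos: [0.4481, -0.3574, 0.1484]
ee_rot: [0.184, 3.135, -0.003]
contact_force: [0.5, 0.7, 0.3]
gripper_width: 0.593
gripper_force: 0.0
```

{"name": "servo_tool", "arguments": {
  "rows": [
    [[0, 0, 0, 0, 0, 0], [0, 0, 0, 0, 0, 0], [0, 0, 0, 0, 0, 0], [0, 0, 0, 0, 0, 0], [0, 0, 0, 0, 0, 0]]
  ],
  "hand": 0.6,
  "force": 40
}}

```text
clock: 39.62
tool_pos: [0.4481, -0.3575, 0.1489]
ee_rot: [0.187, 3.133, -0.002]
contact_force: [0.2, 2.4, 5.5]
gripper_width: 0.344
gripper_force: 41.2
```

```bash
python3 - <<'E'
from lv import *
plan()
a=np.r_[np.linspace(0,.93,8)]
for i in range(7): print("%.2f"%a[i+1],"tool x %.4f z %.4f"%(-.1625*(np.sin(a[i+1]-.75)-np.sin(a[i]-.75)),-.1625*(np.cos(a[i+1]-.75)-np.cos(a[i]-.75))))
h=np.array([.5354,-.3687,.0979])
for q in(.85,.9,.93,.96,1.0): k=h+np.r_[ex*.13*np.sin(q-.75),.13*np.cos(q-.75)]; print(q,k,proj("top",k),proj("scene",k))
E
```

```text
at [ 0.4481 -0.3575  0.1489] th 83.2 tilt z [ 0.0026 -0.0013 -1.    ] t 39.6167 w 29.20019017223301
0.13 tool x -0.0167 z -0.0136
0.27 tool x -0.0184 z -0.0113
0.40 tool x -0.0197 z -0.0088
0.53 tool x -0.0207 z -0.0061
0.66 tool x -0.0213 z -0.0033
0.80 tool x -0.0216 z -0.0004
0.93 tool x -0.0214 z 0.0024
0.85 [ 0.5483 -0.3703  0.2273] [[489.0925 198.5153]] [[187.9759 167.4667]]
0.9 [ 0.5547 -0.371   0.2264] [[489.0582 195.8043]] [[187.2178 168.9865]]
0.93 [ 0.5585 -0.3715  0.2258] [[489.0073 194.2059]] [[186.7731 169.9508]]
0.96 [ 0.5623 -0.3719  0.225 ] [[488.9339 192.631 ]] [[186.3368 170.9536]]
1.0 [ 0.5673 -0.3726  0.2239] [[488.8015 190.5708]] [[185.7688 172.349 ]]
```

{"name": "servo_tool", "arguments": {
  "rows": [
    [[-0.0167, 0, -0.0136, 0, 0, 0], [-0.0184, 0, -0.0113, 0, 0, 0], [-0.0197, 0, -0.0088, 0, 0, 0], [-0.0207, 0, -0.0061, 0, 0, 0], [-0.0213, 0, -0.0033, 0, 0, 0], [-0.0216, 0, -0.0004, 0, 0, 0], [-0.0214, 0, 0.0024, 0, 0, 0], [0, 0, 0, 0, 0, 0], [0, 0, 0, 0, 0, 0], [0, 0, 0, 0, 0, 0]]
  ]
}}

```text
clock: 40.45
tool_pos: [0.5583, -0.3717, 0.1804]
ee_rot: [0.186, 3.134, -0.004]
contact_force: [1.3, -4.0, -0.8]
gripper_width: 0.341
gripper_force: 39.5
```

```bash
python3 - <<'E'
from lv import *
s=bot.camera("scene"); print(knob(s,[.5585,-.3715,.2258],"scene")); o=bot.observe(); print(o["tool_pos"],o["contact_force"])
E
```

```text
(array([185.2222, 168.0864]), 81)
[ 0.5582 -0.3717  0.1804] [ 1.063  -3.4501 -0.7922]
```

{"name": "servo_tool", "arguments": {
  "rows": [
    [[0, 0, 0, 0, 0, 0], [0, 0, 0, 0, 0, 0], [0, 0, 0, 0, 0, 0], [0, 0, 0, 0, 0, 0], [0, 0, -0.03, 0, 0, 0], [0, 0, -0.04, 0, 0, 0], [0, 0, -0.05, 0, 0, 0], [0.01, 0.048, 0, 0, 0, 0], [0.01, 0.048, 0, 0, 0, 0], [0.01, 0.048, 0, 0, 0, 0], [0.01, 0.048, 0, 0, 0, 0], [0.01, 0.048, 0, 0, 0, 0]]
  ],
  "hand": -0.18
}}

```text
clock: 41.5
tool_pos: [0.5405, -0.1731, 0.2761]
ee_rot: [0.186, 3.136, 0.001]
contact_force: [1.2, -0.3, 0.1]
gripper_width: 0.594
gripper_force: 0.0
```

{"name": "servo_tool", "arguments": {
  "rows": [
    [[0.01, 0.048, 0, 0, 0, 0], [0.01, 0.048, 0, 0, 0, 0], [0.01, 0.048, 0, 0, 0, 0], [0.01, 0.048, 0, 0, 0, 0], [0.01, 0.048, 0, 0, 0, 0], [0, 0.048, 0, 0, 0, 0], [0, 0.048, 0, 0, 0, 0], [0, 0.048, 0, 0, 0, 0], [0, 0, 0, 0, 0, 0]]
  ]
}}

```text
clock: 42.25
tool_pos: [0.5373, 0.1414, 0.2762]
ee_rot: [0.175, 3.136, 0.007]
contact_force: [0.8, -0.9, 0.3]
gripper_width: 0.585
gripper_force: 0.0
```

```bash
python3 - <<'E'
from lv import *
im={n:bot.camera(n) for n in C}
for n in C: cv2.imwrite(f"pics/{n}13.png",im[n])
kt,_=knob(im["top"],[.5585,-.3715,.2258]); ks,_=knob(im["scene"],[.5585,-.3715,.2258],"scene"); k=tri(ks,kt)
h=np.array([.5354,-.3687,.0979]); d=k-h; print(kt,ks,k,"a",np.arctan2(d[:2]@ex,d[2])+.75,np.hypot(d[:2]@ex,d[2]))
from scipy.optimize import minimize_scalar as ms
def pr(q,n): return proj(n,h+np.r_[ex*.13*np.sin(q-.75),.13*np.cos(q-.75)])[0]
for n,u in(("top",kt),("scene",ks)): r=ms(lambda q:((pr(q,n)-u)**2).sum(),bounds=(.5,1.3),method="bounded"); print(n,r.x,r.fun)
for n,u in(("top",(495.16,204.84)),("scene",(176.7,185.4))): r=ms(lambda p:((proj(n,h+np.r_[ex*.075*np.sin(p-.75)-ey*.042,.075*np.cos(p-.75)])[0]-u)**2).sum(),bounds=(.5,1.3),method="bounded"); print("ptr",n,r.x,r.fun)
a,na=cent(cm(im["top"],20,35,120,190),(495,205),12); print("tip now",a,na)
E
```

```text
[489.2067 198.3933] [187.7143 167.8661] [ 0.5487 -0.371   0.2263] a 0.8548689886154195 0.12912243153284753
top 0.8522234780915633 0.013069003283551732
scene 0.8642407783694942 0.0024010785743920978
ptr top 0.9206076303670374 1.4153058478077098
ptr scene 0.9546918900512953 0.4191683790274716
tip now [495.6 206.1] 10
```

```bash
python3 - <<'E'
from lv import *
for f in(12,13):
    t=cv2.imread(f"pics/top{f}.png"); m=cm(t,18,38,100,50); print(f)
    for r in range(200,217):
        q=np.nonzero(m[r,470:510])[0]+470
        if len(q): print(r,q.min(),q.max(),t[r,q,2])
    s=cv2.imread(f"pics/scene{f}.png"); m=cm(s,18,38,100,50)
    for r in range(180,206,3):
        q=np.nonzero(m[r,165:195])[0]+165
        if len(q): print(r,q.min(),q.max(),s[r,q,2])
E
```

```text
12
202 493 496 [127 217 207 162]
203 493 497 [167 246 238 240 227]
204 492 497 [ 81 161 237 230 233 111]
205 493 497 [161 239 227 231 176]
206 491 497 [ 88 162 239 227 232 239]
207 490 497 [ 83  86  87 155 217 207 209 237]
208 488 496 [ 89  84  85  86 119 146 135 134 128]
209 487 492 [ 88  82  87 119 152 152]
210 485 492 [ 77  81  80  87 123 151 145 112]
211 484 490 [ 92  86  87  92 134 148 125]
212 483 488 [ 82  85  85 119 154 148]
213 483 488 [ 87  87 122 149 148 115]
214 483 486 [ 88 143 150 109]
215 482 484 [ 99 134 153]
183 177 178 [169 136]
186 175 179 [227 230 230 172 117]
189 175 179 [126 138 140 120 109]
192 177 180 [134 139 118 109]
195 178 181 [131 138 122 110]
198 179 182 [126 138 123 110]
201 180 183 [126 138 122 110]
13
203 497 497 [227]
204 496 497 [223 121]
205 495 497 [174 241 184]
206 491 497 [ 89 167 251 239 237 243]
207 490 497 [ 89  90 163 224 215 209 237]
208 488 496 [ 86  88  89  92 124 144 142 139 131]
209 487 492 [ 85  90  93 123 156 152]
210 486 492 [ 89  83  92 123 155 151 117]
211 484 490 [ 90  88  90  93 141 154 129]
212 483 489 [ 87  84  86 122 156 152 113]
213 483 488 [ 88  94 123 157 154 114]
214 483 486 [ 89 146 152 115]
215 482 484 [ 97 138 158]
183 177 178 [169 136]
186 175 179 [227 230 230 171 117]
189 175 179 [127 138 139 121 110]
192 177 180 [135 138 118 109]
195 178 181 [130 138 123 109]
198 179 182 [126 137 123 109]
201 180 183 [126 137 122 110]
```

```bash
python3 - <<'E'
from lv import *
plan((.5487,-.3712,.276,83),(.5487,-.3712,.181,83))
E
```

```text
at [0.5371 0.1363 0.2759] th 83.4 tilt z [-0.0004 -0.0002 -1.    ] t 42.35 w 49.87415616748466
(0.5487, -0.3712, 0.276, 83) turn 0.002 (1 rows) then shift [-0.0917 -0.6278 -0.0002] rows 13
(0.5487, -0.3712, 0.181, 83) turn -0.000 (0 rows) then shift [0.     0.     0.1188] rows 3
```

{"name": "servo_tool", "arguments": {
  "rows": [
    [[-0.0066, -0.0448, 0, 0, 0, 0.002], [-0.0066, -0.0448, 0, 0, 0, 0], [-0.0066, -0.0448, 0, 0, 0, 0], [-0.0066, -0.0448, 0, 0, 0, 0], [-0.0066, -0.0448, 0, 0, 0, 0], [-0.0066, -0.0448, 0, 0, 0, 0], [-0.0066, -0.0448, 0, 0, 0, 0], [-0.0066, -0.0448, 0, 0, 0, 0], [-0.0066, -0.0448, 0, 0, 0, 0], [-0.0066, -0.0448, 0, 0, 0, 0], [-0.0066, -0.0448, 0, 0, 0, 0], [-0.0066, -0.0448, 0, 0, 0, 0]]
  ]
}}

```text
clock: 43.35
tool_pos: [0.5456, -0.3032, 0.2759]
ee_rot: [-0.199, -3.135, -0.0]
contact_force: [0.3, -0.3, 0.5]
gripper_width: 0.591
gripper_force: 0.0
```

{"name": "servo_tool", "arguments": {
  "rows": [
    [[-0.0066, -0.0448, 0, 0, 0, 0], [-0.0066, -0.0448, 0, 0, 0, 0], [0, 0, 0, 0, 0, 0], [0, 0, 0, 0, 0, 0], [0, 0, 0, 0, 0, 0]]
  ]
}}

```text
clock: 43.77
tool_pos: [0.5475, -0.3728, 0.2754]
ee_rot: [-0.199, -3.134, -0.002]
contact_force: [-0.5, -0.1, 0.3]
gripper_width: 0.589
gripper_force: 0.0
```

```bash
python3 - <<'E'
from lv import *
plan((.5487,-.3712,.276,83),(.5487,-.3712,.181,83))
E
```

```text
at [ 0.5475 -0.3728  0.2754] th 82.7 tilt z [-0.0011  0.0016 -1.    ] t 43.7667 w 50.076023295151785
(0.5487, -0.3712, 0.276, 83) turn -0.001 (1 rows) then shift [-0.0012  0.0022 -0.0007] rows 1
(0.5487, -0.3712, 0.181, 83) turn -0.000 (0 rows) then shift [0.     0.     0.1188] rows 3
```

{"name": "servo_tool", "arguments": {
  "rows": [
    [[-0.0012, 0.0022, 0, 0, 0, 0], [0, 0, 0, 0, 0, 0], [0, 0, 0.04, 0, 0, 0], [0, 0, 0.04, 0, 0, 0], [0, 0, 0.025, 0, 0, 0], [0, 0, 0.013, 0, 0, 0], [0, 0, 0, 0, 0, 0], [0, 0, 0, 0, 0, 0]]
  ]
}}

```text
clock: 44.43
tool_pos: [0.5507, -0.3703, 0.182]
ee_rot: [0.194, 3.135, -0.0]
contact_force: [0.3, -0.8, 1.5]
gripper_width: 0.588
gripper_force: 0.0
```

{"name": "servo_tool", "arguments": {
  "rows": [
    [[0, 0, 0, 0, 0, 0], [0, 0, 0, 0, 0, 0], [0, 0, 0, 0, 0, 0], [0, 0, 0, 0, 0, 0], [0, 0, 0, 0, 0, 0], [-0.0045, 0, 0.0006, 0, 0, 0], [-0.0045, 0, 0.0006, 0, 0, 0], [-0.0043, 0, 0.0006, 0, 0, 0], [0, 0, 0, 0, 0, 0], [0, 0, 0, 0, 0, 0], [0, 0, 0, 0, 0, 0]]
  ],
  "hand": 0.6,
  "force": 40
}}

```text
clock: 45.35
tool_pos: [0.5606, -0.3722, 0.1823]
ee_rot: [0.195, 3.135, -0.001]
contact_force: [-1.5, 2.5, 7.3]
gripper_width: 0.336
gripper_force: 41.8
```

{"name": "servo_tool", "arguments": {
  "rows": [
    [[0, 0, 0, 0, 0, 0], [0, 0, 0, 0, 0, 0], [0, 0, 0, 0, 0, 0], [0, 0, 0, 0, 0, 0], [0, 0, -0.03, 0, 0, 0], [0, 0, -0.04, 0, 0, 0], [0, 0, -0.05, 0, 0, 0], [0.01, 0.048, 0, 0, 0, 0], [0.01, 0.048, 0, 0, 0, 0], [0.01, 0.048, 0, 0, 0, 0], [0.01, 0.048, 0, 0, 0, 0], [0.01, 0.048, 0, 0, 0, 0]]
  ],
  "hand": -0.18
}}

```text
clock: 46.35
tool_pos: [0.5443, -0.1752, 0.276]
ee_rot: [0.197, 3.135, -0.0]
contact_force: [-0.1, 0.4, -0.2]
gripper_width: 0.588
gripper_force: 0.0
```

{"name": "servo_tool", "arguments": {
  "rows": [
    [[0.01, 0.048, 0, 0, 0, 0], [0.01, 0.048, 0, 0, 0, 0], [0.01, 0.048, 0, 0, 0, 0], [0.01, 0.048, 0, 0, 0, 0], [0.01, 0.048, 0, 0, 0, 0], [0, 0.048, 0, 0, 0, 0], [0, 0.048, 0, 0, 0, 0], [0, 0.048, 0, 0, 0, 0], [0, 0, 0, 0, 0, 0]]
  ]
}}

```text
clock: 47.1
tool_pos: [0.5434, 0.1396, 0.2761]
ee_rot: [0.185, 3.135, 0.006]
contact_force: [0.3, 0.1, -0.5]
gripper_width: 0.586
gripper_force: 0.0
```

```bash
cat >> lv.py <<'E'
from scipy.optimize import minimize_scalar as ms
def lever(im):
    h=np.array([.5354,-.3687,.0979])
    for n in im:
        u,c=knob(im[n],[.5585,-.3715,.2258],n); r=ms(lambda q:((proj(n,h+np.r_[ex*.13*np.sin(q-.75),.13*np.cos(q-.75)])[0]-u)**2).sum(),bounds=(.5,1.3),method="bounded"); print(n,u,c,"a",r.x,r.fun)
E
python3 - <<'E'
from lv import *
im={n:bot.camera(n) for n in C}
for n in C: cv2.imwrite(f"pics/{n}14.png",im[n])
lever(im)
E
```

```text
scene [186.6228 169.8246] 114 a 0.9285080212717374 0.03566602041819042
top [489.1184 194.8816] 152 a 0.917211766776322 0.007521681801319448
```

```bash
python3 - <<'E'
from h import *
def d(a,b,x0,x1,y0,y1):
    return (np.abs(cv2.imread(a).astype(int)-cv2.imread(b))[y0:y1,x0:x1].max(2)>50).mean().round(4)
a="pics/top14.png"
print("cradle",d(a,"pics/top12.png",370,412,212,272),"carrier",d(a,"pics/top10.png",278,382,145,218),"marker",d(a,"pics/top0.png",415,460,275,310),"tin",d(a,"pics/top0.png",394,424,140,170),"weight",d(a,"pics/top0.png",300,320,120,140),"brush",d("pics/top12.png","pics/top0.png",244,268,98,170),"chalk",d("pics/top10.png","pics/top0.png",250,273,222,248))
s="pics/scene14.png"
print("scene brush",d(s,"pics/scene0.png",392,432,250,315),"chalk",d(s,"pics/scene0.png",372,395,200,222),"weight",d(s,"pics/scene0.png",338,360,268,296),"turq/green",d(s,"pics/scene0.png",450,495,185,235))
E
```

```text
cradle 0.0607 carrier 0.0757 marker 0.0 tin 0.0 weight 0.0 brush 0.0 chalk 0.0435
scene brush 0.1804 chalk 0.6087 weight 0.0 turq/green 0.272
```

{"name": "servo_tool", "arguments": {
  "rows": [
    [[0.0286, 0.0344, 0, 0, 0, 0], [0.0286, 0.0344, 0, 0, 0, 0], [0.0286, 0.0344, 0, 0, 0, 0], [0.0286, 0.0344, 0, 0, 0, 0], [0.0286, 0.0344, 0, 0, 0, 0], [0.0286, 0.0344, 0, 0, 0, 0], [0.0286, 0.0344, 0, 0, 0, 0], [0.0286, 0.0344, 0, 0, 0, 0], [0.0286, 0.0344, 0, 0, 0, 0], [0.0286, 0.0344, 0, 0, 0, 0], [0.0286, 0.0344, 0, 0, 0, 0], [0.0286, 0.0344, 0, 0, 0, 0]]
  ]
}}

```text
clock: 48.2
tool_pos: [0.3122, 0.4948, 0.276]
ee_rot: [0.199, 3.135, -0.001]
contact_force: [1.8, 0.5, 0.5]
gripper_width: 0.59
gripper_force: 0.0
```

```bash
python3 - <<'E'
from lv import *
from lg import loggerfit
for n in C: cv2.imwrite(f"pics/{n}15.png",bot.camera(n))
im={n:cv2.imread(f"pics/{n}15.png") for n in C}; lever(im)
def d(n,b,x0,x1,y0,y1):
    return (np.abs(im[n].astype(int)-cv2.imread(f"pics/{n}{b}.png"))[y0:y1,x0:x1].max(2)>50).mean().round(3)
for k,v in dict(cradle=("top",12,370,412,212,272),carrier=("top",10,278,382,145,218),carS=("scene",10,270,380,195,275),brush=("top",0,244,268,98,170),chalk=("top",0,250,273,222,248),marker=("top",0,415,460,275,310),tin=("top",0,394,424,140,170),weight=("top",0,300,320,120,140),fakes=("top",0,145,240,190,255),brushS=("scene",0,392,432,250,315),chalkS=("scene",0,372,395,200,222)).items(): print(k,d(*v))
print(cores(im["top"]),bot.observe()["tool_pos"])
# core positions in carrier via white speckle/dark silhouettes: same-cell centroid of bright specks now vs top10
for i,j in((-1,1),(-1,0),(-1,-1),(1,1)):
    c=proj("top",[*cell(i,j),.12])[0]; x,y=c.astype(int)
    for g in(im["top"],cv2.imread("pics/top10.png")):
        w=g[y-11:y+12,x-11:x+12].min(2)>110; print((i,j),np.argwhere(w).mean(0).round(1),w.sum(),end=" ")
    print()
E
```

```text
scene [186.6228 169.8246] 114 a 0.9285080212717374 0.03566602041819042
top [489.0461 194.9276] 152 a 0.9163924769799018 0.00016622551964884437
cradle 0.059
carrier 0.0
carS 0.021
brush 0.0
chalk 0.0
marker 0.0
tin 0.0
weight 0.0
fakes 0.18
brushS 0.058
chalkS 0.089
[] [0.3102 0.4974 0.2759]
(-1, 1) [12.8 11.2] 17 (-1, 1) [12.9 11.5] 25 
(-1, 0) [10.6  9.7] 11 (-1, 0) [10.8  9.8] 13 
(-1, -1) [9.7 9.7] 11 (-1, -1) [9.7 9.7] 11 
(1, 1) [11.4 10.2] 12 (1, 1) [12.   9.9] 14
```

```bash
python3 - <<'E'
from lv import *
for f in(12,14,15):
    t=cv2.imread(f"pics/top{f}.png"); 
    print(f,"orange",cent(cm(t,4,20,150,100),(392,258),12),"screen",cent(cm(t,45,90,25,60),(391,243),14),"dark",cent(t.max(2)<55,(390,240),26))
    s=cv2.imread(f"pics/scene{f}.png"); print("  scene orange",cent(cm(s,4,20,150,100),(268,196),9),"screen",cent(cm(s,45,90,25,60),(268,203),10))
d=np.abs(cv2.imread("pics/top12.png").astype(int)-cv2.imread("pics/top15.png"))[212:272,370:412].max(2)>50
yy,xx=np.nonzero(d);print(xx.min()+370,xx.max()+370,yy.min()+212,yy.max()+212,np.median(xx)+370,np.median(yy)+212)
E
```

```text
12 orange (array([392.1161, 259.2581]), 155) screen (array([391.7413, 243.4685]), 143) dark (array([386.4702, 237.8675]), 151)
  scene orange (array([267.7222, 192.9722]), 36) screen (array([267.3636, 198.3636]), 77)
14 orange (array([391.3101, 259.2658]), 158) screen (array([390.6331, 243.4317]), 139) dark (array([385.5842, 237.604 ]), 101)
  scene orange (array([267.7838, 193.0541]), 37) screen (array([268.24  , 198.3733]), 75)
15 orange (array([391.4065, 259.2258]), 155) screen (array([390.7226, 243.292 ]), 137) dark (array([386.1046, 236.0752]), 306)
  scene orange (array([267.7838, 193.0541]), 37) screen (array([268.4103, 198.4103]), 78)
381 399 220 260 387.0 243.0
```

The logger slid about 2.5 mm sideways inside the pocket (a knock). Both views show no change in height or angle, so it's still docked flat. Lever is at 0.92–0.93 against the pointer at about 0.93. Handing in.

```bash
python3 -c "
from workcell import bot
print(bot.sign_off())"
```

```text
the job is handed in; nothing more can be done
None
```

The job is handed in at about 48 s of the 210 s: the lever went home to idle first, all four black cores stand in separate carrier cells, the logger is docked flat with its head at the orange end (it slid about 2.5 mm inside the pocket afterwards), and the lever was then set to about 0.92 rad (second nudge needed) against the pointer at about 0.93, both camera estimates good to roughly 0.02 rad.

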